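# Load the ball-drilling jig and lock its keeper bar

### The job

Put one orange ball blank from the grey rack into each of the two empty nests of the blue drilling jig. Then close the keeper bar over the row: lift the red spring collar on the lever, swing the lever all the way over towards the robot's side, and let the collar drop back home so that the lever is locked there. Leave the screwdriver, hammer and end mill where they lie.

Things in the scene. Friction and masses are not known exactly. Their poses are not given: they have to be found in the camera images.
- jig: Blue drilling jig, fixed. Base plate 220 x 360 x 12 mm: -75 to 145 mm along its x, -195 to 165 along y. Origin on the table; x to its back, away from the robot, y along the row of nests away from the lever, z up. Four nests stand on the plate at x = -20, y = 125, 67, 9, -49 mm; which two are empty varies. Lever housing 100 x 62 mm centred at x = 20, y = -135, top 62 mm above the table.
- guard_edge (a point): Middle of the front (robot-side) lower edge of the clear chip guard, a level plate 94 (x) x 84 (y) x 6 mm on two posts at its back, 263 mm above the table, reaching from here to the jig's +x. It overhangs the collar and blocks a gripper coming straight down on it; tilted 40 to 45 degrees from the robot's side (fingers pointing down and to the jig's +x) the way is free.
- bar_front (a point): Middle of the front upper edge of the aluminium keeper bar, 34 mm wide (x), 240 mm long (y), top 52 mm and underside 44 mm above the table. Open, it stands behind the row of nests, this edge 43 mm behind the nests' centre line; it slides to the jig's -x over the balls as the lever is swung.
- lever_pivot (a point): Centre of the lever's hinge, in the lever housing, 45 mm above the table, at x = 30, y = -135 mm in the jig; fixed to it. Hinge axis along the jig's y.
- lever (a joint): Lever angle in rad. 0: bar open, lever leaning 0.209 (12 degrees) from upright to the jig's -x (robot's side); grows as it leans farther that way, to a stop at 0.70, bar closed. Locked near each end by the collar with a play of 0.04 rad; in between it stays where left (friction 0.14 N m). Steel lever 11 mm thick (black ball tip 16 mm), its tip 135 mm from the pivot.
- collar (a joint): Lift in m of the spring collar along the lever, away from the pivot. 0: home. Lever unlocked above about 0.0095; stop at 0.013. Spring force 6 N at home, 9.3 N at the stop: it returns by itself, but fully only in the slot at either end of the lever's swing; in between its cross pin rides on the sector.
- collar_grip (a point): Centre of the red collar with black grooves: a square block 28 x 28 mm, 26 mm long along the lever, two faces square to the hinge axis, 95 mm from the pivot when home. The lever's tip stands out 40 mm beyond this point. Its z points along the lever away from the pivot.
- keeper (a joint): Travel in m of the keeper bar towards the jig's -x: 0 open, 0.060 closed over the row; geared to the lever.
- nest_a: Empty nest: dark steel cup, outer diameter 40 mm, bore 30 mm, 10 mm high, floor 3 mm thick; fixed on the jig. Origin under its centre, on the base plate, 12 mm above the table. Neighbouring nests are 58 mm apart, and two of them hold a fixed ball.
- nest_b: The other empty nest, the same.
- nest_a_seat (a point): Where the centre of a ball lies when it sits in nest a (16 mm above the base plate).
- nest_b_seat (a point): The same for nest b.
- rack: Grey fixed plate 70 x 130 x 12 mm on the table with two 16 mm holes 60 mm apart along its y, in which the ball blanks sit. Origin at the centre of its underside.
- ball_a_center (a point): Centre of a loose orange plastic ball, 26 mm diameter, 13 g, sitting in a hole of the rack, its centre 22 mm above the table.
- ball_b_center (a point): Centre of the other loose ball, the same.
- screwdriver: Red screwdriver, 200 mm, lying loose on the table. Bystander.
- hammer: Hammer, 260 mm, lying loose on the table. Bystander.
- end_mill: End mill, 100 mm long, 20 mm thick, lying loose on the table. Bystander.

How it is judged (in metres and radians):
On the way, in this order (a step that is already met when the one before it is completed fails the run):
1. a ball sits in each of the two empty nests while the bar is open (((distance between ball_a_center and nest_a_seat below 0.005 m and distance between ball_b_center and nest_b_seat below 0.005 m) or (distance between ball_a_center and nest_b_seat below 0.005 m and distance between ball_b_center and nest_a_seat below 0.005 m)) and value of joint lever below 0.07 rad), for 0.2 s.
2. the collar is lifted clear of its slot, the lever still at the open end (value of joint collar above 0.008 m and value of joint lever below 0.15 rad), for 0.02 s.
3. the lever is swung fully over (value of joint lever above 0.63 rad), for 0.1 s.
At the end, for the whole second after the job is handed in: One ball in each formerly empty nest (centre within 5 mm of its seat, at rest), the lever at 0.63 rad or more, the keeper bar 52 mm or more closed, the collar within 3 mm of home (((distance between ball_a_center and nest_a_seat below 0.005 m and distance between ball_b_center and nest_b_seat below 0.005 m) or (distance between ball_a_center and nest_b_seat below 0.005 m and distance between ball_b_center and nest_a_seat below 0.005 m)) and value of joint lever above 0.63 rad and value of joint collar below 0.003 m and value of joint keeper above 0.052 m and linear speed of each of ball_a, ball_b below 0.03 m/s); the robot touches nothing.
It fails at once if a bystander (screwdriver, hammer, end mill) is moved more than 20 mm (distance of any of screwdriver, hammer, end_mill from where it was at the start of the episode above 0.02 m).
It also fails if it takes over 56 s, if anything falls off the work surface, if the arm or the gripper's body presses on something with over 40 N, if the wrist force passes 120 N, or if a joint passes its speed limit or range.

### The arm

A 6-joint arm with a two-finger parallel gripper is mounted at the origin on the work surface. World frame = base frame: x ahead of the robot, y to its left, z up, the work surface at z = 0. Lengths are in mm, angles in rad, forces in N, time in s.
With the tool pointing down it reaches from about 350 to 875 mm from the base axis. Payload 4.2 kg.
Tool frame: the origin (TCP) lies at the very end of the fingers, on their centre line; the grasp point (between the pads) lies 19 mm behind it (pinch_z is the distance from the TCP to the grasp point, in mm); z points along the fingers, y is the line along which they close (so a half turn about z gives the same grasp; the last joint's range is limited). The gripper opens to 85 mm and grips with 20 to 120 N. Pads are 22 mm wide; open, the fingers measure 114 mm over their backs; the gripper's body (76 mm by 85 mm) begins 54 mm behind the grasp point. The pads swing forward as they close: fully open they stand 13 mm farther back than shut.
Start: joints at [-1.019, 0.385, 0.008, 0, -1.194, -0.259], TCP at [180.412, -598.373, 231.312] pointing down, gripper open.
Joint ranges: [-3.14, 3.14], [-1.21, 2.06], [-1.07, 1.41], [-3.16, 2.05], [-2.99, -0.16], [-3.1, 3.1]. Speed limits (rad/s): [2.79, 2.79, 3.14, 3.14, 3.14, 3.14].

### API

Orientations are given as a unit quaternion [x, y, z, w].
In Python, from bench import * gives the robot as it stands.
- The arm moves only by the tool arm_command, never from a script. Its argument "steps" is one flat list of numbers, 4 for each row, row after row: the shift along the tool's x, y, z in m, then the turn about the tool's z in rad. In form: [tx, ty, tz, roll, tx, ty, tz, roll, ...]. A call has 1 to 20 rows; each row shifts and turns the commanded pose from where the row before left it, along the tool's axes as they then stand; what a row does not reach is not made up. A row lasts 1/8 s, in which the tool goes at most 62.5 mm and 10.7 degrees, less where a joint would pass 70% of its speed; a pose out of reach is approached as far as the arm can. A call with a gripper value outside its range is refused whole. "grip" is the finger opening in m, from 0 to 0.0854, set as the call begins (left out, the last holds). The fingers move at their own pace and stop on an object; the grip force is fixed at half the most. Time passes only in rows, so rows that do not move let the fingers close. It gives the time, the measured TCP pose, the force, the opening and the grip force at its end, in the units of the state.
- read_state(): the state, without advancing time (a new reading comes with each control period).
- get_image(name): name is "side" or "top" or "wrist"; returns the picture (480x640x3 uint8, red, green, blue); there is no depth.
- get_calibration(name): a dict with "camera_matrix" (3x3 intrinsics, pixels), "cam_to_world" (4x4, takes a point from camera to world coordinates). Camera axes: x right, y down, z forward; pixel columns grow to the right and rows downward; lengths in mm; the calibration is good to about 2 mm. A picture is of the moment at which its call begins: read the wrist's pose just before it. get_calibration takes no time and is no camera call; for the wrist camera it gives the pose at the moment of the call.
- job_done(): hands the job in; it is judged then, once.
The state is a dict: "clock": time; "joints": joint angles; "joint_vel": joint speeds; "joint_efforts": joint torques, N m; "position": TCP position; "ee_rot": TCP orientation; "contact_force": force on the tool from outside, world axes, zero at the start; "wrist_torque": the same for the moment, N m; "gripper_width": finger opening in mm; "grasp_force": force on a finger pad.
Only numpy, scipy, OpenCV 4.12 (cv2) and the standard library are available. Lean on these libraries where they do the work, as an engineer would, in place of code of your own. Each camera call takes 0.05 s, during which the arm holds its last target. There are 200 camera calls.

## Working session

There is one attempt and no reset: what is moved stays moved. The work goes in short steps, Python scripts to look and compute and a tool call to move; the robot and the scene stay as the last step left them, time stands still between calls to the robot, and variables do not carry over. Pictures are saved under pics/ and viewed, at most 10 in all, crops included, and the job is handed in when it is done.

Besides the shell and the picture viewer there is one more tool, called after "Emit:" as name(argument=value, ...), one argument or row to a line, values as JSON. arm_command: Moves the arm, as the interface text tells. Its arguments: {"type":"object","properties":{"steps":{"type":"array","items":{"type":"number"}},"grip":{"type":"number"}},"required":["steps"]}

```bash
mkdir -p pics; python3 - <<'E'
from bench import *
import cv2, numpy as np
np.set_printoptions(suppress=True,precision=4)
s=read_state();print(s['clock'],s['position'],s['ee_rot'],s['gripper_width'])
for n in ("top","side"):
    im=get_image(n);cv2.imwrite(f"pics/{n}0.png",im[:,:,::-1]);c=get_calibration(n);print(n,np.array(c['camera_matrix']),np.array(c['cam_to_world']))
E
```

```text
0.0 [ 180.2285 -597.8124  230.194 ] [-0.1458  0.9893  0.0011 -0.0002] 85.33655016605586
top [[455.0812   0.     313.8038]
 [  0.     455.0812 239.8741]
 [  0.       0.       1.    ]] [[  -0.0182   -0.9942    0.1058  440.0072]
 [  -0.9998    0.0187    0.0043   26.6463]
 [  -0.0063   -0.1057   -0.9944 1200.3706]
 [   0.        0.        0.        1.    ]]
side [[576.7372   0.     319.8108]
 [  0.     576.7372 241.8585]
 [  0.       0.       1.    ]] [[  -0.8023   -0.3845    0.4566  -47.6918]
 [  -0.5967    0.5378   -0.5956  745.6307]
 [  -0.0165   -0.7503   -0.6609 1005.1024]
 [   0.        0.        0.        1.    ]]
```

View pics/top0.png

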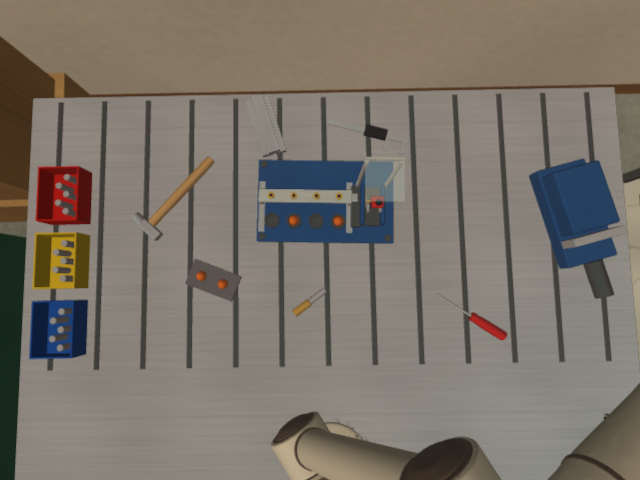

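View pics/side0.png

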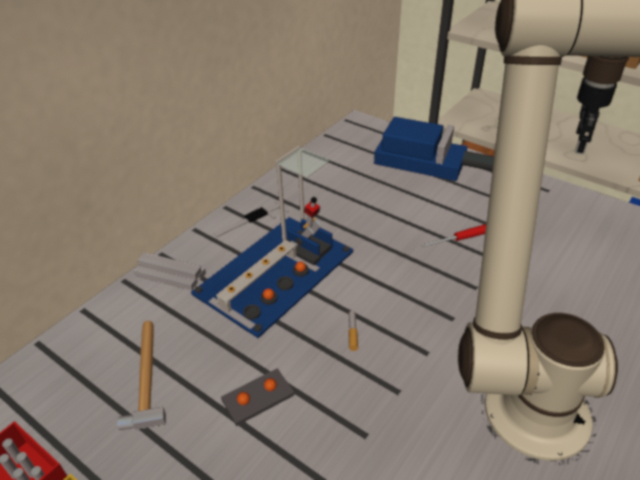

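Top view: the orange rack balls are at about (201,276) and (222,284). The empty nests are at (272,220) and (316,221), with fixed balls at (294,220) and (338,221). The collar is at (377,202) and the hammer, screwdriver and end mill are clear of the work. The side view agrees.

```bash
cat > h.py <<'E'
from bench import *
import cv2, numpy as np
np.set_printoptions(suppress=True,precision=3)
def ray(c,uv):
    K=np.array(c['camera_matrix']);T=np.array(c['cam_to_world'])
    d=T[:3,:3]@np.linalg.solve(K,[uv[0],uv[1],1.]);return T[:3,3],d/np.linalg.norm(d)
def onz(c,uv,z):
    o,d=ray(c,uv);return o+d*(z-o[2])/d[2]
def tri(rs):
    A=sum(np.eye(3)-np.outer(d,d) for o,d in rs);b=sum((np.eye(3)-np.outer(d,d))@o for o,d in rs)
    return np.linalg.solve(A,b)
def blobs(im,lo,hi,amin=15):
    m=cv2.inRange(cv2.cvtColor(im,cv2.COLOR_RGB2HSV),lo,hi)
    n,l,st,ce=cv2.connectedComponentsWithStats(m)
    return [(ce[i],st[i]) for i in range(1,n) if st[i][4]>=amin]
E
python3 - <<'E'
from h import *
for n in("top","side"):
    im=cv2.imread(f"pics/{n}0.png")[:,:,::-1].copy();c=get_calibration(n)
    print(n,"orange")
    for ce,st in blobs(im,(5,170,140),(14,255,255)): print(ce,st,onz(c,ce,22)[:2],onz(c,ce,28)[:2])
    print("red")
    for ce,st in blobs(im,(0,170,90),(4,255,255),8)+blobs(im,(170,170,90),(180,255,255),8): print(ce,st)
    print("blue")
    m=cv2.inRange(cv2.cvtColor(im,cv2.COLOR_RGB2HSV),(100,130,40),(125,255,255))
    if n=="top": m[:, :240]=0; m[:,420:]=0
    else: m[:200]=0;m[:,:150]=0;m[:,400:]=0
    m=cv2.morphologyEx(m,cv2.MORPH_CLOSE,np.ones((9,9)))
    cs=max(cv2.findContours(m,0,2)[0],key=cv2.contourArea)
    h=cv2.approxPolyDP(cv2.convexHull(cs),5,True)[:,0]
    for p in h: print(p,onz(c,p,12)[:2])
    if n=="top":
        r=cv2.minAreaRect(cs);print(r)
        print("dark")
        for ce,st in blobs(im,(0,0,0),(180,120,75),60):
            if 240<ce[0]<420 and 150<ce[1]<250 or 180<ce[0]<245 and 255<ce[1]<305: print(ce,st,onz(c,ce,22)[:2])
E
```

```text
top orange
[292.122 219.976] [289 217   7   7  41] [618.852  87.557] [617.941  87.247]
[337.089 220.711] [334 217   7   8  45] [614.661 -30.017] [613.771 -29.728]
[199.154 276.026] [196 273   7   7  39] [477.    329.955] [476.811 328.411]
[220.805 284.317] [218 281   7   8  41] [454.63  273.822] [454.556 272.564]
red
[ 61.132 195.173] [  36  166   51   58 1199]
[375.925 204.943] [371 202  12   6  53]
[487.869 326.448] [469 313  38  27 328]
blue
[260 161] [781.54  171.997]
[362 162] [ 773.355 -100.789]
[392 203] [ 660.696 -176.84 ]
[392 242] [ 557.022 -173.073]
[258 240] [568.919 178.459]
((325.0796203613281, 201.24362182617188), (135.06024169921875, 80.50590515136719), 0.8680514097213745)
dark
[416.14  231.467] [ 409   96   15  268 1025] [ 582.425 -235.21 ]
[363.059 211.959] [351 185  30  43 606] [636.513 -98.554]
[271.685 219.978] [265 213  15  15 181] [619.869 141.062]
[293.92  220.621] [286 213  16  15  87] [617.057  82.875]
[315.725 220.629] [309 213  15  16 178] [615.944  25.833]
[337.86  221.495] [331 214  15  15  93] [612.553 -31.984]
side orange
[299.932 265.831] [296 262   9   9  59] [618.019 -40.073] [613.956 -35.277]
[267.698 293.397] [264 289   9   9  63] [621.807  77.633] [617.721  81.71 ]
[269.449 384.348] [265 379  10  11  89] [454.6   267.804] [451.534 270.721]
[242.309 398.096] [237 393  11  11  94] [477.237 323.938] [474.033 326.511]
red
[310.736 208.824] [305 204  14  12  91]
[470.978 232.137] [456 225  30  15 227]
[ 32.817 452.236] [   0  422   66   58 1269]
[  3.915 474.151] [  0 465  13  15 106]
[ 17.727 465.091] [ 16 464   5   3  11]
blue
[351 250] [ 554.593 -170.491]
[257 336] [563.739 182.965]
[192 292] [778.371 172.987]
[288 219] [ 765.515 -174.568]
[303 220] [ 729.452 -194.971]
```

Emit:
arm_command(
  steps=[0,0,0,0.163,0,0,0,0.163,-0.0262,0.0451,0,0,-0.0262,0.0451,0,0,-0.0262,0.0451,0,0,-0.0262,0.0451,0,0,-0.0262,0.0451,0,0,-0.0262,0.0451,0,0,-0.0262,0.0451,0,0,-0.0262,0.0451,0,0,-0.0262,0.0451,0,0,-0.0021,0.0558,0.0033,0,-0.0021,0.0558,0.0033,0,-0.0021,0.0558,0.0033,0,-0.0021,0.0558,0.0033,0,-0.0021,0.0558,0.0033,0,-0.0021,0.0558,0.0033,0,-0.0021,0.0558,0.0033,0,-0.0021,0.0558,0.0033,0,-0.0021,0.0558,0.0033,0],
  grip=0.05,
)

```text
clock: 2.6
position: [464.7, 302.5, 201.2]
ee_rot: [0.016, 1.0, -0.0, -0.0]
contact_force: [-0.2, -0.3, 0.4]
gripper_width: 49.8
grasp_force: 0.0
```

```bash
python3 - <<'E'
from h import *
from scipy.spatial.transform import Rotation as R
im=get_image("wrist");s=read_state();c=get_calibration("wrist")
print(s['clock'],s['position'],R.from_quat(s['ee_rot']).as_matrix(),s['joints'],s['gripper_width'])
print(np.array(c['cam_to_world']))
cv2.imwrite("pics/w1.png",im[:,:,::-1])
for ce,st in blobs(im,(3,150,60),(16,255,255),100): print(ce,st,onz(c,(st[0]+st[2]/2-.5,st[1]+st[3]/2-.5),22))
E
```

```text
2.65 [465.972 308.23  200.344] [[-1.     0.029  0.002]
 [ 0.029  1.     0.002]
 [-0.002  0.002 -1.   ]] [ 0.875  0.296 -0.206  0.    -1.066 -2.475] 50.060858886012916
[[  0.028   0.948   0.317 384.469]
 [  1.     -0.027  -0.007 309.89 ]
 [  0.002   0.317  -0.948 343.508]
 [  0.      0.      0.      1.   ]]
[281.043 198.342] [266 183  32  32 810] [456.113 275.332  22.   ]
[351.955 223.115] [337 208  31  31 777] [477.857 330.898  22.   ]
[ 87.429 382.108] [ 72 368  32  29 741] [623.202  86.284  22.   ]
```

View pics/w1.png

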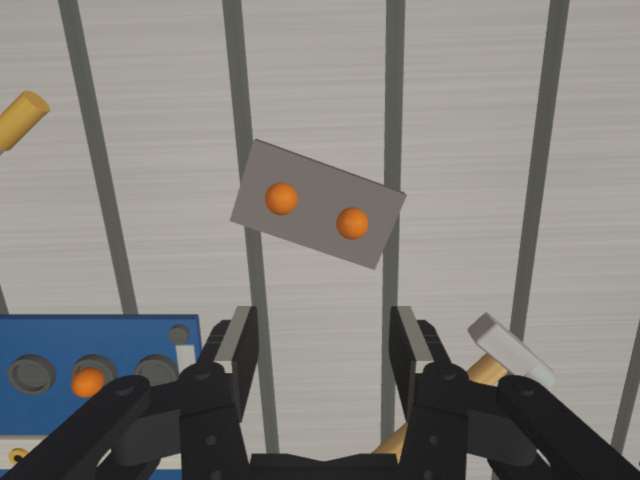

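The wrist view shows the rack balls at (281,198) and (352,223), 59.7 mm apart as expected. The fixed ball and empty nests are at lower left. The arm was still settling, so I'm repeating the reading.

```bash
python3 - <<'E'
from h import *
c=get_calibration("wrist");s=read_state();im=get_image("wrist")
print(s['clock'],s['position'])
for ce,st in blobs(im,(3,150,60),(16,255,255),100): print(onz(c,(st[0]+st[2]/2-.5,st[1]+st[3]/2-.5),22))
print(read_state()['position'])
for ce,st in blobs(im,(0,0,0),(180,90,80),300): print(ce,st,onz(c,ce,22))
E
```

```text
2.65 [465.972 308.23  200.344]
[454.313 268.727  22.   ]
[476.427 324.871  22.   ]
[621.337  78.819  22.   ]
[465.165 305.139 200.208]
[320.25  425.254] [    0   306   640   174 46520] [678.98  299.122  22.   ]
[ 24.831 371.036] [  1 352  46  39 774] [609.676  31.701  22.   ]
```

Emit:
arm_command(
  steps=[-0.003,0.0055,0.0325,0,-0.003,0.0055,0.0325,0,-0.003,0.0055,0.0325,0,-0.0025,0.0055,0.0325,0,0,0,0,0,0,0,0,0,0,0,0,0],
)

```text
clock: 3.58
position: [477.9, 322.8, 73.3]
ee_rot: [0.017, 1.0, 0.001, 0.001]
contact_force: [-0.2, 0.9, 0.5]
gripper_width: 50.1
grasp_force: 0.0
```

```bash
python3 - <<'E'
from h import *
for k in range(2):
  c=get_calibration("wrist");s=read_state();im=get_image("wrist")
  print(s['clock'],s['position'])
  for ce,st in blobs(im,(3,150,60),(16,255,255),100): print(st,onz(c,(st[0]+st[2]/2-.5,st[1]+st[3]/2-.5),22))
E
```

```text
3.575 [477.949 322.804  73.321]
[ 184  205   55   52 2235] [454.554 268.209  22.   ]
[ 302  244   51   51 2024] [476.81  324.419  22.   ]
3.625 [477.892 322.783  73.252]
[ 184  205   55   52 2228] [454.42  268.207  22.   ]
[ 302  244   51   51 2018] [476.663 324.388  22.   ]
```

Emit:
arm_command(
  steps=[0.001,0.0015,0.02,0,0,0,0.02,0,0,0,0.012,0,0,0,0.006,0,0,0,0,0],
)

```text
clock: 4.3
position: [476.5, 324.0, 13.7]
ee_rot: [0.017, 1.0, -0.0, 0.0]
contact_force: [-0.1, -1.3, 0.1]
gripper_width: 50.1
grasp_force: 0.0
```

Emit:
arm_command(
  steps=[0,0,0,0,0,0,0,0,0,0,0,0,0,0,0,0],
  grip=0.018,
)

```text
clock: 4.8
position: [477.0, 324.6, 14.4]
ee_rot: [0.016, 1.0, 0.001, 0.001]
contact_force: [-0.4, 2.1, 4.4]
gripper_width: 22.4
grasp_force: 58.8
```

Emit:
arm_command(
  steps=[0,0,-0.01,0,0,0,-0.02,0,0,0,-0.03,0,0,0,0,0,0,0,0,0],
)

```text
clock: 5.42
position: [475.8, 323.3, 73.2]
ee_rot: [0.017, 1.0, -0.0, -0.001]
contact_force: [0.1, 0.5, -0.3]
gripper_width: 22.4
grasp_force: 58.8
```

```bash
python3 - <<'E'
from h import *
c=get_calibration("wrist");s=read_state();im=get_image("wrist")
print(s['clock'],s['position'],s['gripper_width'])
for ce,st in blobs(im,(3,150,60),(16,255,255),100):
  print(st)
  for z in (22,s['position'][2]+7.6): print(onz(c,(st[0]+st[2]/2-.5,st[1]+st[3]/2-.5),z))
cv2.imwrite("pics/w2.png",im[100:400,120:520,::-1])
E
```

```text
5.425 [475.787 323.256  73.177] 22.447560058432327
[ 185  209   54   53 2214]
[454.494 268.467  22.   ]
[436.435 285.755  80.777]
[ 292  298   64   71 3757]
[511.102 321.732  22.   ]
[475.942 322.929  80.777]
```

View pics/w2.png

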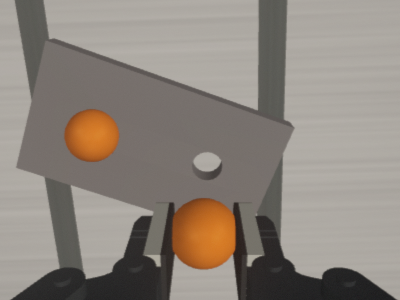

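The crop shows the ball held squarely between the pads at (204,233) and its rack hole now empty. The other ball is undisturbed at (91,135).

Emit:
arm_command(
  steps=[0,0,-0.04,0,-0.03,-0.0354,0,0,-0.03,-0.0354,0,0,-0.03,-0.0354,0,0,-0.03,-0.0354,0,0,-0.03,-0.0354,0,0,0,0,0,0,0,0,0,0,0,0,0,0],
)

```text
clock: 6.6
position: [619.6, 142.8, 113.2]
ee_rot: [0.016, 1.0, -0.0, -0.001]
contact_force: [0.2, -0.0, -0.0]
gripper_width: 22.7
grasp_force: 58.9
```

```bash
python3 - <<'E'
from h import *
c=get_calibration("wrist");s=read_state();im=get_image("wrist")
print(s['clock'],s['position'],s['gripper_width'])
for ce,st in blobs(im,(3,150,60),(16,255,255),100):
  print(st, onz(c,(st[0]+st[2]/2-.5,st[1]+st[3]/2-.5),28))
print('dark')
for ce,st in blobs(im,(0,0,0),(180,110,95),300): print(ce,st,onz(c,(st[0]+st[2]/2-.5,st[1]+st[3]/2-.5),20))
cv2.imwrite("pics/w3.png",im[:,:,::-1])
E
```

```text
6.6 [619.636 142.801 113.167] 22.660553764315445
[   0  226   50   44 1784] [613.171 -31.983  28.   ]
[ 199  226   46   44 1567] [616.739  82.998  28.   ]
[ 292  299   64   71 3735] [676.039 140.72   28.   ]
dark
[592.112  19.993] [536   0 104  45 904] [503.499 281.11   20.   ]
[ 54.544 230.827] [ 11 209  61  62 625] [611.04 -26.96  20.  ]
[148.191 227.034] [109 209  56  56 414] [610.938  30.694  20.   ]
[118.455 250.107] [102 220  53  48 459] [615.185  24.81   20.   ]
[327.89  254.584] [297 223  52  45 344] [619.773 141.865  20.   ]
[324.096 426.309] [   19   303   610   177 46200] [725.144 139.191  20.   ]
```

View pics/w3.png

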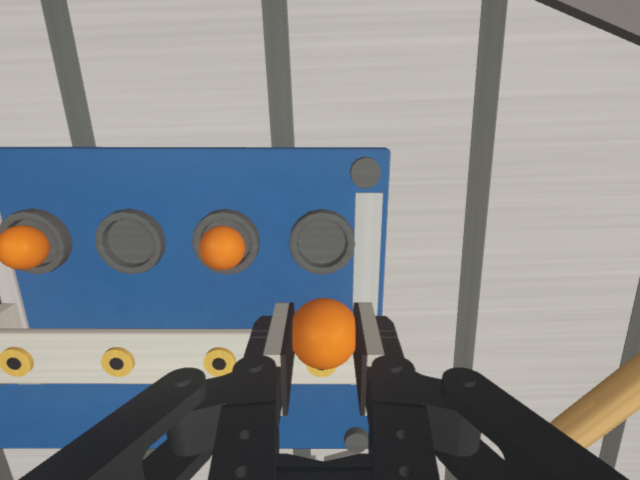

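Wrist view: nest a has its rim centre at about (322,241.5) and nest b at about (130.5,241). The held ball is at (324,334).

```bash
python3 - <<'E'
from h import *
c=get_calibration("wrist")
for p in((322,241.5),(130.5,241)): print(onz(c,p,22))
print(onz(c,(323.5,334),120.5))
ct,cs=get_calibration("top"),get_calibration("side")
print(tri([ray(ct,(376.5,203)),ray(cs,(311.5,209.5))]))
E
```

```text
[617.093 141.821  22.   ]
[613.255  27.649  22.   ]
[620.631 142.606 120.5  ]
[ 637.868 -118.442  139.098]
```

Emit:
arm_command(
  steps=[0.0025,-0.0012,0.03,0,0,0,0.03,0,0,0,0.02,0,0,0,0.007,0,0,0,0,0,0,0,0,0],
)

```text
clock: 7.4
position: [618.6, 141.5, 27.8]
ee_rot: [0.016, 1.0, 0.0, 0.001]
contact_force: [0.1, 0.4, 0.6]
gripper_width: 22.6
grasp_force: 58.9
```

Emit:
arm_command(
  steps=[0,0,0,0,0,0,0,0,0,0,0,0],
  grip=0.045,
)

```text
clock: 7.78
position: [618.0, 140.9, 26.9]
ee_rot: [0.017, 1.0, 0.0, 0.0]
contact_force: [0.2, -0.1, 0.5]
gripper_width: 45.2
grasp_force: 0.0
```

Emit:
arm_command(
  steps=[0,0,-0.03,0,0,0,-0.06,0,0,0,0,0,0,0,0,0],
)

```text
clock: 8.28
position: [617.6, 140.9, 116.7]
ee_rot: [0.017, 1.0, 0.0, -0.0]
contact_force: [-0.7, -0.4, -0.5]
gripper_width: 44.9
grasp_force: 0.0
```

```bash
python3 - <<'E'
from h import *
c=get_calibration("wrist");s=read_state();im=get_image("wrist")
print(s['clock'],s['position'],s['gripper_width'])
for ce,st in blobs(im,(3,150,60),(16,255,255),100):
  print(st, onz(c,(st[0]+st[2]/2-.5,st[1]+st[3]/2-.5),28))
E
```

```text
8.275 [617.55  140.865 116.691] 44.889600761637645
[ 303  227   44   43 1465] [618.143 141.171  28.   ]
[   4  228   53   43 1791] [612.984 -33.434  28.   ]
[ 205  228   44   43 1510] [616.845  83.042  28.   ]
```

First ball is seated: measured at (618.1,141.2), 58.1 mm from its neighbour.

Emit:
arm_command(
  steps=[0.0418,0.0305,0,0,0.0418,0.0305,0,0,0.0418,0.0305,0,0,0.0418,0.0305,0.01,0,0,0,0.03,0,0,0,0,0,0,0,0,0],
  grip=0.05,
)

```text
clock: 9.2
position: [455.3, 268.2, 76.6]
ee_rot: [0.017, 1.0, -0.0, -0.0]
contact_force: [-0.0, -0.8, 0.9]
gripper_width: 50.1
grasp_force: 0.0
```

```bash
python3 - <<'E'
from h import *
c=get_calibration("wrist");s=read_state();im=get_image("wrist")
print(s['clock'],s['position'],s['gripper_width'])
for ce,st in blobs(im,(3,150,60),(16,255,255),100):
  print(st, onz(c,(st[0]+st[2]/2-.5,st[1]+st[3]/2-.5),22))
E
```

```text
9.2 [455.304 268.151  76.55 ] 50.0873021609352
[ 301  243   50   50 1956] [454.487 268.866  22.   ]
```

Emit:
arm_command(
  steps=[0.0008,0.0007,0.025,0,0,0,0.02,0,0,0,0.012,0,0,0,0.005,0,0,0,0,0],
)

```text
clock: 9.88
position: [454.4, 269.2, 14.9]
ee_rot: [0.017, 1.0, 0.0, 0.0]
contact_force: [0.8, -0.1, -0.1]
gripper_width: 49.8
grasp_force: 0.0
```

Emit:
arm_command(
  steps=[0,0,0,0,0,0,0,0,0,0,0,0,0,0,0,0],
  grip=0.018,
)

```text
clock: 10.38
position: [454.5, 269.5, 15.3]
ee_rot: [0.016, 1.0, 0.0, 0.001]
contact_force: [-0.1, -1.4, 5.7]
gripper_width: 22.4
grasp_force: 58.8
```

Emit:
arm_command(
  steps=[0,0,-0.02,0,0,0,-0.04,0,0,0,-0.04,0,-0.028,-0.0395,0,0,-0.028,-0.0395,0,0,-0.028,-0.0395,0,0,-0.028,-0.0395,0,0,-0.028,-0.0395,0,0,-0.028,-0.0395,0,0,0,0,0,0,0,0,0,0,0,0,0,0],
)

```text
clock: 11.88
position: [613.4, 27.6, 114.5]
ee_rot: [0.016, 1.0, 0.0, -0.0]
contact_force: [0.2, -0.2, -0.4]
gripper_width: 22.3
grasp_force: 58.9
```

```bash
python3 - <<'E'
from h import *
c=get_calibration("wrist");s=read_state();im=get_image("wrist")
print(s['clock'],s['position'],s['gripper_width'])
for ce,st in blobs(im,(3,150,60),(16,255,255),100):
  for z in (28,s['position'][2]+7.5): print(st, onz(c,(st[0]+st[2]/2-.5,st[1]+st[3]/2-.5),z))
E
```

```text
11.875 [613.44   27.63  114.469] 22.338838813667486
[ 199  229   45   44 1534] [612.905 -32.988  28.   ]
[ 199  229   45   44 1534] [579.945  -7.318 121.969]
[ 398  229   45   44 1529] [616.551  84.04   28.   ]
[ 398  229   45   44 1529] [582.1    61.859 121.969]
[ 494  229   49   44 1654] [618.347 141.668  28.   ]
[ 494  229   49   44 1654] [583.161  95.924 121.969]
[ 292  298   64   70 3686] [669.635  25.588  28.   ]
[ 292  298   64   70 3686] [613.479  27.307 121.969]
```

Emit:
arm_command(
  steps=[-0.0013,-0.0018,0.03,0,0,0,0.03,0,0,0,0.02,0,0,0,0.008,0,0,0,0,0,0,0,0,0],
)

```text
clock: 12.68
position: [616.0, 25.3, 27.7]
ee_rot: [0.016, 1.0, 0.0, 0.001]
contact_force: [0.6, -0.4, -0.1]
gripper_width: 22.7
grasp_force: 58.9
```

Emit:
arm_command(
  steps=[0,0,0,0,0,0,0,0,0,0,0,0],
  grip=0.042,
)

```text
clock: 13.05
position: [615.4, 24.8, 26.9]
ee_rot: [0.017, 1.0, 0.0, 0.0]
contact_force: [0.4, -0.2, -0.8]
gripper_width: 41.6
grasp_force: 0.0
```

Emit:
arm_command(
  steps=[0,0,-0.03,0,0,0,-0.06,0,0,0,0,0,0,0,0,0],
)

```text
clock: 13.55
position: [615.0, 24.8, 116.7]
ee_rot: [0.017, 1.0, 0.0, 0.0]
contact_force: [-0.5, -0.3, -0.4]
gripper_width: 42.1
grasp_force: 0.0
```

```bash
python3 - <<'E'
from h import *
c=get_calibration("wrist");s=read_state();im=get_image("wrist")
print(s['clock'],s['position'],s['gripper_width'],s['joints'])
for ce,st in blobs(im,(3,150,60),(16,255,255),100):
  print(st, onz(c,(st[0]+st[2]/2-.5,st[1]+st[3]/2-.5),28))
E
```

```text
13.55 [614.974  24.83  116.711] 42.05492320874989 [ 0.303  0.468 -0.167 -0.001 -0.935 -1.907]
[ 498  225   48   43 1629] [618.208 141.755  28.   ]
[ 205  226   44   43 1507] [613.047 -32.848  28.   ]
[ 402  226   44   43 1514] [616.914  83.788  28.   ]
[ 303  228   43   43 1461] [616.217  24.831  28.   ]
```

Both balls are seated. Next is the chip guard and lever: the moves can't tilt the tool directly, so I'm checking the geometry.

```bash
python3 - <<'E'
from h import *
a=cv2.imread("pics/top0.png")[145:255,335:420];b=cv2.imread("pics/side0.png")[140:260,265:355]
a=cv2.resize(a,None,fx=4.5,fy=4.5,interpolation=2);b=cv2.resize(b,None,fx=4.4,fy=4.4,interpolation=2)
h=540;o=np.zeros((h,800,3),np.uint8);o[:a.shape[0],:a.shape[1]]=a[:h];o[:min(h,b.shape[0]),390:390+b.shape[1]]=b[:h]
cv2.imwrite("pics/lev.png",o)
E
```

```text
(no output)
```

View pics/lev.png

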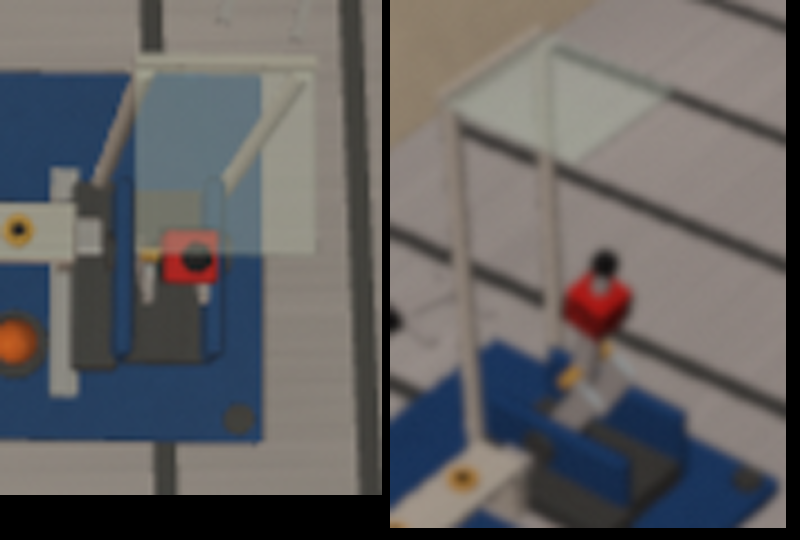

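The crop shows the clear guard with its front edge at top-image row ≈ 201. The collar and black tip are partly under it.

```bash
python3 - <<'E'
from h import *
ct,cs=get_calibration("top"),get_calibration("side")
for p in((335+136/4.5,145+253/4.5),(335+315/4.5,145+254/4.5),(335+136/4.5,145+60/4.5)): print(onz(ct,p,263))
for p in((327.5,161.6),(307,176.4)): print(onz(cs,p,263))
# collar red square in top image crop: 163-219 x, 230-283 y ; tip black 197,257
print(tri([ray(ct,(335+198/4.5,145+257/4.5)),ray(cs,(265+215/4.4,140+265/4.4))]))
for z in(138,151): print(onz(ct,(335+191/4.5,145+256/4.5),z))
E
```

```text
[618.929 -78.134 263.   ]
[ 616.851 -161.084  263.   ]
[710.734 -80.899 263.   ]
[ 618.029 -158.652  263.   ]
[620.484 -84.159 263.   ]
[ 633.423 -121.058  167.743]
[ 640.628 -120.958  138.   ]
[ 638.174 -119.152  151.   ]
```

The guard edge is at x≈618 and overhangs the collar centre (≈640) by about 22 mm, so a tilt is needed. Rows carry no tilt, but "a pose out of reach is approached as far as the arm can". I'll test high up, clear of everything, whether the tool tilts at the reach limit.

Emit:
arm_command(
  steps=[0,0,-0.05,0,-0.034,-0.0067,-0.043,0,-0.034,-0.0067,-0.043,0,-0.034,-0.0067,-0.043,0,-0.034,-0.0067,-0.043,0,-0.034,-0.0067,-0.043,0,-0.034,-0.0067,-0.043,0,-0.034,-0.0067,-0.043,0,-0.04,0,0,0,-0.04,0,0,0,-0.04,0,0,0],
)

```text
clock: 14.98
position: [868.5, -26.8, 389.3]
ee_rot: [0.017, 0.999, -0.004, 0.037]
contact_force: [0.1, 0.7, 0.8]
gripper_width: 41.9
grasp_force: 0.0
```

```bash
cat > st.py <<'E'
from h import *
from scipy.spatial.transform import Rotation as R
s=read_state();M=R.from_quat(s['ee_rot']).as_matrix()
print(s['clock'],s['position'],s['joints'],s['contact_force'],s['gripper_width']);print(M)
print('tilt',np.degrees(np.arccos(-M[2,2])))
E
python3 st.py
```

```text
14.975 [868.491 -26.767 389.282] [ 0.161  0.94   1.405  0.022 -1.964 -1.756] [0.121 0.668 0.828] 41.86304831022246
[[-0.997  0.033  0.074]
 [ 0.033  0.999 -0.008]
 [-0.074 -0.006 -0.997]]
tilt 4.280818904778198
```

Emit:
arm_command(
  steps=[-0.04,0,0,0,-0.04,0,0,0,-0.04,0,0,0,-0.04,0,0,0],
)

```text
clock: 15.48
position: [922.4, -28.9, 349.1]
ee_rot: [0.017, 0.996, -0.007, 0.084]
contact_force: [-0.3, 0.5, 0.2]
gripper_width: 41.9
grasp_force: 0.0
```

```bash
python3 st.py
```

```text
15.475 [922.372 -28.903 349.082] [ 0.156  0.996  1.407  0.043 -1.817 -1.746] [-0.302  0.488  0.239] 41.90440742350521
[[-0.985  0.034  0.168]
 [ 0.032  0.999 -0.016]
 [-0.168 -0.011 -0.986]]
tilt 9.700363344552871
```

Pushing past the reach limit does tilt the tool the wanted way (9.7°). I'll continue straight up, which increases the radius without going further back.

Emit:
arm_command(
  steps=[-0.009,0,-0.05,0,-0.01,0,-0.05,0,-0.011,0,-0.05,0,-0.012,0,-0.05,0,-0.014,0,-0.05,0,-0.016,0,-0.05,0],
)

```text
clock: 16.23
position: [805.6, -21.8, 562.8]
ee_rot: [0.017, 0.99, -0.011, 0.141]
contact_force: [0.3, -0.7, 0.6]
gripper_width: 41.9
grasp_force: 0.0
```

```bash
python3 st.py
```

```text
16.225 [805.579 -21.753 562.824] [ 0.203  0.742  1.407  0.089 -1.962 -1.762] [ 0.339 -0.701  0.553] 41.92145557832429
[[-0.96   0.036  0.279]
 [ 0.03   0.999 -0.027]
 [-0.28  -0.017 -0.96 ]]
tilt 16.296203393942402
```

Emit:
arm_command(
  steps=[-0.035,0,-0.04,0,-0.035,0,-0.04,0,-0.04,0,-0.04,0,-0.04,0,-0.04,0,-0.045,0,-0.035,0,-0.045,0,-0.035,0,-0.045,0,-0.035,0,-0.045,0,-0.035,0],
)

```text
clock: 17.23
position: [762.9, -14.0, 696.8]
ee_rot: [0.016, 0.963, -0.022, 0.267]
contact_force: [-1.0, -0.2, -0.4]
gripper_width: 41.9
grasp_force: 0.0
```

```bash
python3 st.py
```

```text
17.225 [762.93  -14.014 696.809] [ 0.262  0.601  1.407  0.191 -1.858 -1.763] [-1.006 -0.173 -0.415] 41.908626999951984
[[-0.857  0.043  0.513]
 [ 0.019  0.999 -0.051]
 [-0.515 -0.034 -0.857]]
tilt 31.05360058038
```

Emit:
arm_command(
  steps=[-0.05,0,-0.03,0,-0.05,0,-0.03,0,-0.05,0,-0.03,0,-0.05,0,-0.03,0,-0.05,0,-0.03,0,-0.05,0,-0.03,0],
)

```text
clock: 17.98
position: [739.7, -6.4, 788.2]
ee_rot: [0.015, 0.929, -0.03, 0.368]
contact_force: [0.0, 1.2, 0.5]
gripper_width: 41.9
grasp_force: 0.0
```

```bash
python3 st.py
```

```text
17.975 [739.706  -6.432 788.243] [ 0.315  0.522  1.407  0.283 -1.737 -1.767] [0.04  1.159 0.503] 41.924754553360486
[[-0.729  0.051  0.682]
 [ 0.007  0.998 -0.067]
 [-0.684 -0.044 -0.728]]
tilt 43.29308768574967
```

Tilt is now 43.3° with the finger line still along the jig's y. Next, retreat towards a point in front of the guard and check that the tilt holds.

Emit:
arm_command(
  steps=[0.0489,-0.0099,0.0139,0,0.0489,-0.0099,0.0139,0,0.0489,-0.0099,0.0139,0,0.0489,-0.0099,0.0139,0,0.0489,-0.0099,0.0139,0,0.0489,-0.0099,0.0139,0,0.0489,-0.0099,0.0139,0,0.0489,-0.0099,0.0139,0,0.0489,-0.0099,0.0139,0,0,0,0,0,0,0,0,0],
  grip=0.05,
)

```text
clock: 19.35
position: [533.4, -90.5, 454.9]
ee_rot: [0.016, 0.928, -0.032, 0.37]
contact_force: [-0.4, 0.3, 0.6]
gripper_width: 50.3
grasp_force: 0.0
```

```bash
python3 st.py; python3 - <<'E'
from h import *
c=get_calibration("wrist");im=get_image("wrist");cv2.imwrite("pics/w4.png",im[:,:,::-1])
for ce,st in blobs(im,(0,150,60),(4,255,255),50): print(ce,st)
E
```

```text
19.35 [533.401 -90.489 454.95 ] [ 0.244 -0.217 -0.464  0.408 -0.635 -2.093] [-0.444  0.266  0.568] 50.3177772829536
[[-0.726  0.053  0.685]
 [ 0.006  0.997 -0.072]
 [-0.687 -0.048 -0.725]]
tilt 43.5653008824692
[315.875  36.418] [301  21  29  36 711]
```

View pics/w4.png

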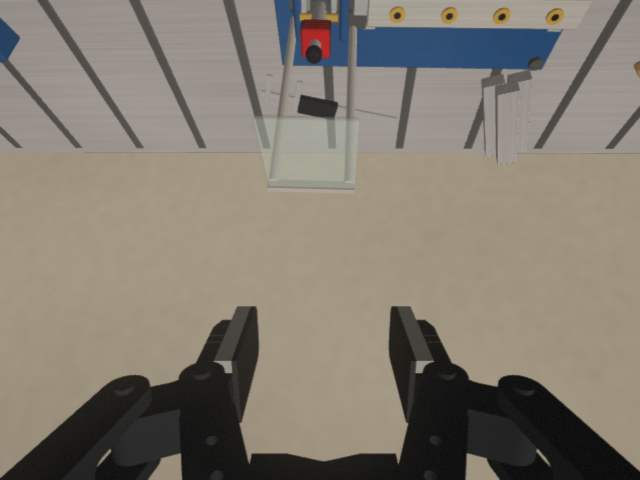

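Tilt held at 43.6°. In the tilted view the collar is at about (316,36), the guard at (312,153) and the fingers are free.

Emit:
arm_command(
  steps=[0.0233,-0.0014,0.0373,0,0.0233,-0.0014,0.0373,0,0.0233,-0.0014,0.0373,0,0.0233,-0.0014,0.0373,0,0.0233,-0.0014,0.0373,0,0.0233,-0.0014,0.0373,0,0,0,0,0,0,0,0,0,0,0,0,0],
)

```text
clock: 20.52
position: [579.7, -131.6, 245.5]
ee_rot: [0.008, 0.944, -0.008, 0.33]
contact_force: [-0.1, 0.7, 0.3]
gripper_width: 50.2
grasp_force: 0.0
```

```bash
python3 st.py; python3 - <<'E'
from h import *
from scipy.spatial.transform import Rotation as R
c=get_calibration("wrist");s=read_state();im=get_image("wrist");cv2.imwrite("pics/w5.png",im[:,:,::-1])
M=R.from_quat(s['ee_rot']).as_matrix()
for ce,st in blobs(im,(0,150,60),(4,255,255),50):
    print(ce,st)
    o,d=ray(c,ce)
    for y in (-120,):
        print('x-plane 640:',o+d*(640-o[0])/d[0])
P=np.array([640.5,-120,138]);p=s['position']
print('tool delta to grasp',M.T@(P+19*M[:,2]-p), 'lever dir in tool',M.T@np.array([-.208,.007,.978]))
K=np.array(c['camera_matrix']);T=np.linalg.inv(np.array(c['cam_to_world']));q=K@(T[:3,:3]@P+T[:3,3]);print('expected px',q[:2]/q[2])
E
```

```text
20.525 [ 579.697 -131.617  245.491] [ 0.06   0.068 -0.682  0.366 -0.16  -1.989] [-0.106  0.736  0.329] 50.2498341686458
[[-0.782  0.02   0.623]
 [ 0.01   1.    -0.02 ]
 [-0.623 -0.01  -0.782]]
tilt 38.52868140380348
[347.504 179.189] [326 178  42   4 127]
x-plane 640: [ 640.    -117.985  119.063]
[346.702 183.992] [326 182  42   5 131]
x-plane 640: [ 640.    -118.616  123.311]
[346.359 188.841] [326 187  43   5 145]
x-plane 640: [ 640.    -118.933  127.532]
[345.996 207.606] [ 325  192   45   38 1217]
x-plane 640: [ 640.    -119.489  143.23 ]
tool delta to grasp [ 19.494  13.845 140.715] lever dir in tool [-0.446 -0.006 -0.895]
expected px [345.03  201.706]
```

View pics/w5.png

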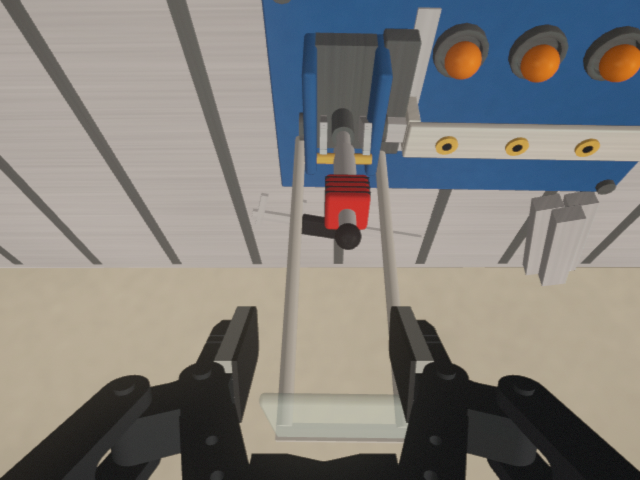

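Joint 5 reached its limit (−0.16), so the tilt dropped to 38.5°. The picture shows the collar at (346,204) between the guard posts and both balls seated. I'll fit a small kinematic model to the logged poses to see which tilt the grasp allows.

```bash
cat > fk.py <<'E'
import numpy as np
from scipy.optimize import least_squares
from scipy.spatial.transform import Rotation as R
D=[([-1.019,.385,.008,0,-1.194],[180.4,-598.4,231.3],None),
([.303,.468,-.167,-.001,-.935],[615,24.8,116.7],None),
([.161,.94,1.405,.022,-1.964],[868.5,-26.8,389.3],[.074,-.008,-.997]),
([.156,.996,1.407,.043,-1.817],[922.4,-28.9,349.1],[.168,-.016,-.986]),
([.203,.742,1.407,.089,-1.962],[805.6,-21.8,562.8],[.279,-.027,-.96]),
([.262,.601,1.407,.191,-1.858],[762.9,-14,696.8],[.513,-.051,-.857]),
([.315,.522,1.407,.283,-1.737],[739.7,-6.4,788.2],[.682,-.067,-.728]),
([.244,-.217,-.464,.408,-.635],[533.4,-90.5,455],[.685,-.072,-.725]),
([.06,.068,-.682,.366,-.16],[579.7,-131.6,245.5],[.623,-.02,-.782])]
def fk(k,j,s):
    x0,z0,a,b,e,d,L,d2=k;E=lambda ax,t:R.from_euler(ax,t).as_matrix()
    W=E('z',j[0])@E('y',j[1]-j[2])@E('x',s*j[3])@E('y',-j[4])
    p=E('z',j[0])@(np.array([x0,-d,z0])+E('y',j[1])@[0,0,a]+E('y',j[1]-j[2])@[b,0,e])+W@[L,d2,0]
    return p,W[:,0]
def fit(s):
    return least_squares(lambda k:np.concatenate([np.r_[fk(k,j,s)[0]-p,100*(fk(k,j,s)[1]-(z or [0,0,-1]))] for j,p,z in D]),[0,400,400,400,0,160,300,0])
E
python3 - <<'E'
from fk import *
from fk import fk as F
for s in(1,-1):
    f=fit(s);print(s,f.cost,np.round(f.x,1),np.round(np.abs(f.fun).max(),2))
    if s==1 or f.cost<best.cost: best,S=f,s
k=best.x
def solve(tilt,az,P,gp,j5max=-.165):
    z=np.array([np.sin(tilt)*np.cos(az),np.sin(tilt)*np.sin(az),-np.cos(tilt)]);t=P+gp*z
    g=least_squares(lambda j:np.r_[(F(k,j,S)[0]-t)/100,3*(F(k,j,S)[1]-z)],[.06,.3,-.6,.3,-.3],bounds=([-3,-1.2,-1.07,-3,-2.9],[3,2,1.41,2,j5max]))
    return np.round(g.x,3),round(g.cost,5)
L=np.array([-.208,.007,.978])
for P,n in((np.array([640.5,-120,138]),'grasp'),(np.array([640.5,-120,138])-100*np.array([.6,0,-.8]),'pre')):
  for t in(30,35,40,43,46,50):
    print(n,t,[solve(np.radians(t),a,P,19) for a in(-.1,.06,.2)])
E
```

```text
1 11314.520943680678 [ 131.7  173.2  427.2  394.9 -100.6  563.   118.9  374.4] 53.17
-1 0.2654195688327939 [ 2.000e-01  1.608e+02  5.645e+02  4.218e+02 -2.000e-01 -2.000e-01
  2.974e+02 -1.601e+02] 0.27
grasp 30 [(array([ 0.068,  0.364, -0.559,  0.363, -0.165]), np.float64(0.00625)), (array([ 0.063,  0.37 , -0.451,  0.007, -0.226]), np.float64(0.0)), (array([ 0.013,  0.379, -0.328, -0.267, -0.36 ]), np.float64(0.0))]
grasp 35 [(array([ 0.055,  0.362, -0.484,  0.072, -0.165]), np.float64(0.03977)), (array([ 0.046,  0.364, -0.439, -0.151, -0.165]), np.float64(0.00159)), (array([-0.012,  0.37 , -0.326, -0.422, -0.299]), np.float64(0.0))]
grasp 40 [(array([-0.003,  0.362, -0.384, -0.379, -0.165]), np.float64(0.07751)), (array([-0.005,  0.361, -0.37 , -0.481, -0.165]), np.float64(0.00585)), (array([-0.06 ,  0.365, -0.301, -0.648, -0.277]), np.float64(0.0))]
grasp 43 [(array([-0.085,  0.362, -0.322, -0.794, -0.165]), np.float64(0.08227)), (array([-0.048,  0.359, -0.335, -0.699, -0.165]), np.float64(0.00522)), (array([-0.104,  0.364, -0.281, -0.813, -0.285]), np.float64(0.0))]
grasp 46 [(ar
[... 1031 characters left out ...]
.409, -0.444, -0.344]), np.float64(0.0))]
pre 43 [(array([ 0.04 ,  0.147, -0.557, -0.073, -0.165]), np.float64(0.06798)), (array([ 0.031,  0.149, -0.518, -0.28 , -0.165]), np.float64(0.00343)), (array([-0.058,  0.161, -0.396, -0.569, -0.329]), np.float64(0.0))]
pre 46 [(array([-0.026,  0.152, -0.473, -0.477, -0.165]), np.float64(0.08381)), (array([-0.008,  0.149, -0.475, -0.493, -0.165]), np.float64(0.00429)), (array([-0.101,  0.16 , -0.378, -0.717, -0.33 ]), np.float64(0.0))]
pre 50 [(array([-0.173,  0.158, -0.405, -1.108, -0.165]), np.float64(0.06434)), (array([-0.068,  0.148, -0.431, -0.771, -0.165]), np.float64(0.0016)), (array([-0.177,  0.163, -0.355, -0.938, -0.357]), np.float64(0.0))]
```

The model fits to 0.3 mm. Now I'm scanning which tilt and azimuth stay clear of the joint-5 limit over the whole approach, lift and swing.

```bash
python3 - <<'E'
from fk import *
from fk import fk as F
k=fit(-1).x
piv=np.array([661.,-120,45])
def col(th,l): a=th+.209; return piv+(95+l)*np.array([-np.sin(a)*.9994,np.sin(a)*.034,np.cos(a)])
for az in(-.05,0,.05,.1,.15,.2):
  for t in(32,35,38,41):
    z=np.array([np.sin(np.radians(t))*np.cos(az),np.sin(np.radians(t))*np.sin(az),-np.cos(np.radians(t))])
    o=[]
    for P in(col(0,0)-120*z,col(0,0)-60*z,col(0,0),col(0,13),col(.35,13),col(.7,13),col(.7,0)-80*z):
      T=P+15*z
      g=min((least_squares(lambda j:np.r_[(F(k,j,-1)[0]-T)/100,3*(F(k,j,-1)[1]-z)],[.06,.3,-.5,s,-.3],bounds=([-3,-1.2,-1.07,-3,-2.9],[3,2,1.41,2,-.01])) for s in(-.3,.3)),key=lambda g:g.cost)
      o.append(round(g.x[4],2) if g.cost<1e-5 else 9)
    print(az,t,o)
E
```

```text
-0.05 32 [np.float64(-0.32), np.float64(-0.14), 9, 9, 9, 9, 9]
-0.05 35 [np.float64(-0.18), 9, 9, 9, 9, 9, 9]
-0.05 38 [9, 9, 9, 9, 9, 9, 9]
-0.05 41 [9, 9, 9, 9, 9, 9, 9]
0 32 [np.float64(-0.35), np.float64(-0.21), 9, np.float64(-0.06), 9, 9, 9]
0 35 [np.float64(-0.24), 9, 9, 9, 9, 9, 9]
0 38 [np.float64(-0.02), 9, 9, 9, 9, 9, 9]
0 41 [9, 9, 9, 9, 9, 9, 9]
0.05 32 [np.float64(-0.39), np.float64(-0.27), np.float64(-0.16), np.float64(-0.19), np.float64(-0.09), 9, np.float64(-0.16)]
0.05 35 [np.float64(-0.3), np.float64(-0.17), np.float64(-0.03), np.float64(-0.08), 9, 9, 9]
0.05 38 [np.float64(-0.2), np.float64(-0.03), 9, 9, 9, 9, 9]
0.05 41 [np.float64(-0.06), 9, 9, 9, 9, np.float64(-0.05), 9]
0.1 32 [np.float64(-0.43), np.float64(-0.32), np.float64(-0.23), np.float64(-0.25), np.float64(-0.19), np.float64(-0.12), np.float64(-0.24)]
0.1 35 [np.float64(-0.36), np.float64(-0.25), np.float64(-0.17), np.float64(-0.19), np.float64(-0.14), np.float64(-0.1), np.float64(-0.17)]
0.1 38 [np.float64(-0.28), np.float64(-0.19), np.float64(-0.14), np.float64(-0.15), np.float64(-0.12), np.float64(-0.
[... 592 characters left out ...]
 41 [np.float64(-0.31), np.float64(-0.25), np.float64(-0.21), np.float64(-0.22), np.float64(-0.21), np.float64(-0.22), np.float64(-0.24)]
0.2 32 [np.float64(-0.52), np.float64(-0.42), np.float64(-0.34), np.float64(-0.35), np.float64(-0.31), np.float64(-0.26), np.float64(-0.36)]
0.2 35 [np.float64(-0.46), np.float64(-0.37), np.float64(-0.3), np.float64(-0.32), np.float64(-0.28), np.float64(-0.25), np.float64(-0.33)]
0.2 38 [np.float64(-0.42), np.float64(-0.34), np.float64(-0.28), np.float64(-0.29), np.float64(-0.27), np.float64(-0.26), np.float64(-0.31)]
0.2 41 [np.float64(-0.39), np.float64(-0.32), np.float64(-0.28), np.float64(-0.29), np.float64(-0.28), np.float64(-0.28), np.float64(-0.32)]
```

A tilt of 35–42° at azimuth ≈ +0.15 works for the whole job, but I currently have −0.03. I need a little tilt towards +y, so I'll retreat and push at the reach limit to the left, high up.

Emit:
arm_command(
  steps=[-0.0115,0.009,-0.0548,0,-0.0115,0.009,-0.0548,0,-0.0115,0.009,-0.0548,0,-0.0115,0.009,-0.0548,0,-0.0115,0.009,-0.0548,0,-0.0115,0.009,-0.0548,0,-0.0101,0.0525,-0.0205,0,-0.0101,0.0525,-0.0205,0,-0.0101,0.0525,-0.0205,0,-0.0101,0.0525,-0.0205,0,-0.0101,0.0525,-0.0205,0,-0.0101,0.0525,-0.0205,0,-0.0101,0.0525,-0.0205,0,-0.0101,0.0525,-0.0205,0],
)

```text
clock: 22.32
position: [400.0, 350.6, 720.9]
ee_rot: [0.009, 0.944, -0.006, 0.329]
contact_force: [0.4, 0.4, 0.9]
gripper_width: 50.1
grasp_force: 0.0
```

```bash
python3 st.py
```

```text
22.325 [399.985 350.568 720.931] [ 1.336  0.051  0.38   0.662 -1.703 -2.768] [0.423 0.364 0.875] 50.051985961582695
[[-0.783  0.021  0.622]
 [ 0.012  1.    -0.018]
 [-0.622 -0.006 -0.783]]
tilt 38.47942967991419
```

Emit:
arm_command(
  steps=[0,0,0,-0.1865,0,0,0,-0.1865,0,0,0,-0.1865,0,0,0,-0.1865,0.005,0.0457,-0.0376,0,0.005,0.0457,-0.0376,0,0.005,0.0457,-0.0376,0,0.005,0.0457,-0.0376,0,0.005,0.0457,-0.0376,0,0.005,0.0457,-0.0376,0,0.005,0.0457,-0.0376,0,0.005,0.0457,-0.0376,0,-0.037,0.0163,-0.029,0,-0.037,0.0163,-0.029,0],
)

```text
clock: 24.08
position: [-26.7, 602.7, 662.0]
ee_rot: [-0.33, 0.855, -0.28, 0.287]
contact_force: [-1.1, 6.0, -5.5]
gripper_width: 49.9
grasp_force: 0.0
```

```bash
python3 st.py
```

```text
24.075 [-26.726 602.677 661.998] [ 2.013  0.829  1.339  0.983 -2.517 -2.147] [-1.095  6.019 -5.483] 49.88679937897565
[[-0.618 -0.403  0.675]
 [-0.724  0.626 -0.289]
 [-0.306 -0.668 -0.679]]
tilt 47.26377050869238
```

That push tilted the tool the wrong way because the tool leans back relative to the arm there. I'll model the out-of-reach behaviour with the fitted kinematics, check it against the recorded moves, and plan the steering with that.

```bash
cat > sim.py <<'E'
from fk import *
import fk as _f
k=fit(-1).x
LO=np.array([-3.14,-1.21,-1.07,-3.16,-2.99,-3.1]);HI=np.array([3.14,2.06,1.41,2.05,-.16,3.1]);LO,HI=LO+.003,HI-.003
VM=np.array([2.79,2.79,3.14,3.14,3.14,3.14])*.7/8
def W(j):
    E=lambda ax,t:R.from_euler(ax,t).as_matrix()
    return E('z',j[0])@E('y',j[1]-j[2])@E('x',-j[3])@E('y',-j[4])
def pose(q,c6=(-1,0.)):
    w=W(q);a=c6[0]*q[5]+c6[1]  # tool x,y from w's y,z columns
    X=np.cos(a)*w[:,2]+np.sin(a)*w[:,1];Z=w[:,0];return _f.fk(k,q,-1)[0]/1000,np.stack([X,np.cross(Z,X),Z],1)
C6=None
def step(q,row,wr,c6):
    p,M=pose(q,c6);p=p+M@np.array(row[:3]);M=M@R.from_euler('z',row[3]).as_matrix()
    def f(x):
        a,b=pose(x,c6);return np.r_[a-p,wr*R.from_matrix(b.T@M).as_rotvec()]
    g=least_squares(f,np.clip(q,LO+1e-4,HI-1e-4),bounds=(LO,HI)).x
    d=g-q;return q+d*min(1,1/np.max(np.abs(d)/VM))
def run(q,rows,wr,c6):
    q=np.array(q,float)
    for r in rows:q=step(q,r,wr,c6)
    return q
E
python3 - <<'E'
from sim import *
# c6 calibration
q=[.315,.522,1.407,.283,-1.737,-1.767];M=np.array([[-.729,.051,.682],[.007,.998,-.067],[-.684,-.044,-.728]])
q2=[.244,-.217,-.464,.408,-.635,-2.093];M2=np.array([[-.726,.053,.685],[.006,.997,-.072],[-.687,-.048,-.725]])
for s in(1,-1):
    o=[]
    for Q,m in((q,M),(q2,M2)):
        w=W(Q);o.append(np.arctan2(m[:,0]@w[:,1],m[:,0]@w[:,2])-s*Q[5])
    print(s,o)
    if abs((o[0]-o[1]+np.pi)%(2*np.pi)-np.pi)<.03: c6=(s,o[0])
print(c6)
A=[.303,.468,-.167,-.001,-.935,-1.907]
r1=[[0,0,-.05,0]]+[[-.034,-.0067,-.043,0]]*7+[[-.04,0,0,0]]*3+[[-.04,0,0,0]]*4+[[-x,0,-.05,0] for x in(.009,.01,.011,.012,.014,.016)]
r2=[[-.035,0,-.04,0]]*2+[[-.04,0,-.04,0]]*2+[[-.045,0,-.035,0]]*4+[[-.05,0,-.03,0]]*6
r3=[[.0489,-.0099,.0139,0]]*9
r4=[[.0233,-.0014,.0373,0]]*6
B=[1.336,.051,.38,.662,-1.703,-2.768]
r5=[[0,0,0,-.1865]]*4+[[.005,.0457,-.0376,0]]*8+[[-.037,.0163,-.029,0]]*2
for wr in(.05,.2,.5,1.5):
    a=run(A,r1,wr,c6);b=run(a,r2,wr,c6);c=run([.315,.522,1.405,.283,-1.737,-1.767],r3,wr,c6);d=run(q2,r4,wr,c6);e=run(B,r5,wr,c6)
    print(wr)
    for n,x in zip(('806,-22,563|.279,-.027','740,-6,788|.682,-.067','533,-90,455|.685,-.072','580,-132,245|.623,-.02','-27,603,662|.675,-.289'),(a,b,c,d,e)):
        p,m=pose(x,c6);print(n,'sim',np.round(p*1000),np.round(m[:,2],3))
E
```

```text
1 [np.float64(4.712372972798205), np.float64(4.712053750052007)]
-1 [np.float64(1.1783729727982055), np.float64(0.5260537500520068)]
(1, np.float64(4.712372972798205))
0.05
806,-22,563|.279,-.027 sim [855.  -8. 796.] [ 0.851 -0.077 -0.52 ]
740,-6,788|.682,-.067 sim [ 344.   71. 1358.] [ 0.76  -0.054  0.647]
533,-90,455|.685,-.072 sim [532. -91. 452.] [ 0.682 -0.073 -0.728]
580,-132,245|.623,-.02 sim [ 578. -111.  197.] [ 0.583  0.031 -0.812]
-27,603,662|.675,-.289 sim [-33. 653. 850.] [ 0.78   0.427 -0.458]
0.2
806,-22,563|.279,-.027 sim [855. -13. 744.] [ 0.756 -0.067 -0.651]
740,-6,788|.682,-.067 sim [ 425.   51. 1280.] [ 0.91  -0.077  0.407]
533,-90,455|.685,-.072 sim [532. -91. 452.] [ 0.682 -0.073 -0.728]
580,-132,245|.623,-.02 sim [ 579. -115.  204.] [ 0.589  0.023 -0.808]
-27,603,662|.675,-.289 sim [-12. 630. 803.] [ 0.754  0.28  -0.595]
0.5
806,-22,563|.279,-.027 sim [815. -21. 593.] [ 0.376 -0.034 -0.926]
740,-6,788|.682,-.067 sim [690.   2. 910.] [ 0.854 -0.078 -0.514]
533,-90,455|.685,-.072 sim [532. -91. 452.] [ 0.682 -0.073 -0.728]
580,-132,245|.623,-.02 sim [ 582. -129.  236.] [ 0.616 -0.009 -0.788]
-27,603,662|.675,-.289 sim [  9. 600. 748.] [ 0.672  0.072 -0.737]
1.5
806,-22,563|.279,-.027 sim [782. -24. 501.] [ 0.055 -0.004 -0.998]
740,-6,788|.682,-.067 sim [789. -24. 525.] [ 0.138 -0.013 -0.99 ]
533,-90,455|.685,-.072 sim [532. -91. 452.] [ 0.682 -0.073 -0.728]
580,-132,245|.623,-.02 sim [ 582. -145.  293.] [ 0.667 -0.058 -0.742]
-27,603,662|.675,-.289 sim [ 15. 589. 730.] [ 0.629 -0.006 -0.777]
```

Emit:
arm_command(
  steps=[0,0,0,0,0,0,0,0],
)

```text
clock: 24.32
position: [-17.6, 584.2, 684.1]
ee_rot: [-0.324, 0.864, -0.257, 0.287]
contact_force: [0.7, -1.5, 1.0]
gripper_width: 49.7
grasp_force: 0.0
```

```bash
python3 st.py; python3 - <<'E'
from sim import *
c6=(1,4.7123)
B=[1.336,.051,.38,.662,-1.703,-2.768]
r5=[[0,0,0,-.1865]]*4+[[.005,.0457,-.0376,0]]*8+[[-.037,.0163,-.029,0]]*2
q=np.array(B)
for i,r in enumerate(r5):
    q=step(q,r,.6,c6)
    if i>2: p,m=pose(q,c6);print(i,np.round(p*1000),np.round(m[:,2],3),np.round(q,2))
E
```

```text
24.325 [-17.628 584.221 684.067] [ 2.012  0.793  1.351  0.986 -2.516 -2.149] [ 0.694 -1.462  0.999] 49.721548233327326
[[-0.626 -0.412  0.662]
 [-0.708  0.658 -0.259]
 [-0.329 -0.63  -0.703]]
tilt 45.312783953246836
3 [400. 351. 721.] [ 0.622 -0.017 -0.783] [ 1.34  0.05  0.38  0.66 -1.7  -2.02]
4 [350. 382. 729.] [ 0.622 -0.017 -0.783] [ 1.47  0.07  0.41  0.69 -1.79 -2.11]
5 [300. 414. 736.] [ 0.622 -0.017 -0.783] [ 1.59  0.11  0.47  0.71 -1.88 -2.19]
6 [250. 445. 744.] [ 0.622 -0.017 -0.783] [ 1.69  0.16  0.55  0.73 -1.96 -2.25]
7 [200. 476. 752.] [ 0.622 -0.017 -0.783] [ 1.78  0.23  0.66  0.75 -2.05 -2.29]
8 [150. 507. 759.] [ 0.622 -0.017 -0.783] [ 1.86  0.33  0.81  0.78 -2.14 -2.3 ]
9 [100. 539. 767.] [ 0.622 -0.017 -0.783] [ 1.92  0.48  1.09  0.85 -2.26 -2.23]
10 [ 53. 559. 758.] [ 0.629 -0.008 -0.778] [ 1.97  0.61  1.3   0.92 -2.33 -2.18]
11 [  8. 573. 743.] [ 0.636  0.005 -0.772] [ 2.04  0.64  1.3   0.92 -2.34 -2.25]
12 [ 10. 585. 742.] [ 0.648  0.026 -0.761] [ 2.04  0.65  1.3   0.93 -2.31 -2.24]
13 [ 11. 596. 742.] [ 0.659  0.047 -0.75 ] [ 2.03  0.65  1.3   0.94 -2.28 -2.24]
```

```bash
python3 - <<'E'
from fk import *
from fk import fk as F
k=fit(-1).x
piv=np.array([661.,-120,45])
def col(th,l): a=th+.209; return piv+(95+l)*np.array([-np.sin(a)*.9994,np.sin(a)*.034,np.cos(a)])
for az in(-.15,-.2,-.25,-.3,-.37,.1,.15):
  for t in(36,41,45,49):
    z=np.array([np.sin(np.radians(t))*np.cos(az),np.sin(np.radians(t))*np.sin(az),-np.cos(np.radians(t))])
    o=[]
    for P in(col(0,0)-120*z,col(0,0)-60*z,col(0,0),col(0,13),col(.35,13),col(.7,13),col(.7,0)-80*z):
      T=P+15*z
      c=[least_squares(lambda j:np.r_[(F(k,j,-1)[0]-T)/100,3*(F(k,j,-1)[1]-z)],[.06,.3,-.5,s,-.3],bounds=([-3,-1.2,-1.07,-3.1,-2.9],[3,2,1.41,2.05,-.01])) for s in(-.5,.4,1.,1.7)]
      g=min(c,key=lambda g:g.cost)
      o.append((round(g.x[4],2),round(g.x[3],1)) if g.cost<1e-5 else 9)
    print(az,t,*[ (float(x[0]),float(x[1])) if x!=9 else 9 for x in o])
E
```

```text
-0.15 36 9 9 9 9 9 9 9
-0.15 41 9 9 9 9 9 9 9
-0.15 45 9 9 9 9 9 9 9
-0.15 49 9 9 9 9 9 (-0.13, -1.8) 9
-0.2 36 9 9 9 9 9 9 9
-0.2 41 9 9 9 9 9 9 9
-0.2 45 9 9 9 9 9 9 9
-0.2 49 9 9 9 9 9 (-0.15, -2.0) 9
-0.25 36 9 9 9 9 9 9 9
-0.25 41 9 9 9 9 9 9 9
-0.25 45 9 9 9 9 9 9 9
-0.25 49 9 9 9 9 9 9 9
-0.3 36 9 9 9 9 9 9 9
-0.3 41 9 9 9 9 9 9 9
-0.3 45 9 9 9 9 9 9 9
-0.3 49 9 9 9 9 9 9 9
-0.37 36 (-0.15, 1.7) 9 9 9 9 9 9
-0.37 41 9 9 9 9 9 9 9
-0.37 45 9 9 9 9 9 9 9
-0.37 49 9 9 9 9 9 9 9
0.1 36 (-0.33, -0.1) (-0.23, -0.1) (-0.16, -0.2) (-0.18, -0.2) (-0.13, -0.2) (-0.1, -0.4) (-0.16, -0.2)
0.1 41 (-0.22, -0.2) (-0.16, -0.3) (-0.13, -0.5) (-0.13, -0.4) (-0.13, -0.6) (-0.15, -0.8) (-0.14, -0.5)
0.1 45 (-0.18, -0.4) (-0.16, -0.6) (-0.16, -0.8) (-0.15, -0.7) (-0.17, -0.9) (-0.22, -1.2) (-0.2, -0.9)
0.1 49 (-0.22, -0.8) (-0.22, -1.0) (-0.22, -1.1) (-0.21, -1.0) (-0.25, -1.2) (-0.32, -1.5) (-0.3, -1.2)
0.15 36 (-0.39, -0.2) (-0.3, -0.3) (-0.23, -0.4) (-0.25, -0.3) (-0.21, -0.4) (-0.19, -0.5) (-0.25, -0.4)
0.15 41 (-0.31, -0.4) (-0.25, -0.5) (-0.21, -0.6) (-0.22, -0.6) (-0.21, -0.7) (-0.22, -0.9) (-0.24, -0.7)
0.15 45 (-0.29, -0.6) (-0.25, -0.7) (-0.23, -0.9) (-0.23, -0.8) (-0.25, -1.0) (-0.28, -1.2) (-0.29, -1.0)
0.15 49 (-0.32, -0.9) (-0.3, -1.0) (-0.28, -1.2) (-0.28, -1.1) (-0.31, -1.2) (-0.36, -1.4) (-0.37, -1.2)
```

```bash
cat >> sim.py <<'E'
c6=(1,4.7123)
def dls(q,row,n,lam,w,lock=False):
    p,M=pose(q,c6);p=p+M@np.array(row[:3]);M=M@R.from_euler('z',row[3]).as_matrix();x=np.array(q,float);q0=x.copy()
    err=lambda y:(lambda a:np.r_[p-a[0],w*R.from_matrix(M@a[1].T).as_rotvec()])(pose(y,c6))
    for _ in range(n):
        e=err(x);J=np.stack([(e-err(x+1e-5*np.eye(6)[i]))/1e-5 for i in range(6)],1)
        free=np.ones(6,bool)
        for _ in range(3 if lock else 1):
            Jf=J[:,free];d=np.zeros(6);d[free]=Jf.T@np.linalg.solve(Jf@Jf.T+lam**2*np.eye(6),e)
            bad=free&(((x+d>HI)&(d>0)&(x>HI-1e-3))|((x+d<LO)&(d<0)&(x<LO+1e-3)))
            if not bad.any():break
            free&=~bad
        x=np.clip(x+d,LO,HI)
    d=x-q0;return q0+d*min(1,1/np.max(np.abs(d)/VM))
A=[.303,.468,-.167,-.001,-.935,-1.907];q2=[.244,-.217,-.464,.408,-.635,-2.093];B=[1.336,.051,.38,.662,-1.703,-2.768]
r1=[[0,0,-.05,0]]+[[-.034,-.0067,-.043,0]]*7+[[-.04,0,0,0]]*7+[[-x,0,-.05,0] for x in(.009,.01,.011,.012,.014,.016)]
r2=[[-.035,0,-.04,0]]*2+[[-.04,0,-.04,0]]*2+[[-.045,0,-.035,0]]*4+[[-.05,0,-.03,0]]*6
r4=[[.0233,-.0014,.0373,0]]*6
r5=[[0,0,0,-.1865]]*4+[[.005,.0457,-.0376,0]]*8+[[-.037,.0163,-.029,0]]*2
def rund(q,rows,*a):
    for r in rows:q=dls(q,r,*a)
    return q
E
timeout 400 python3 - <<'E'
from sim import *
T=[([.806,-.022,.563],[.279,-.027,-.96]),([.740,-.006,.788],[.682,-.067,-.728]),([.580,-.132,.245],[.623,-.02,-.782]),([-.018,.584,.684],[.662,-.259,-.703])]
res=[]
for w in(.3,.6,1):
  for lam in(.01,.05,.15):
    for n in(1,4,20):
      for lock in(0,1):
        a=rund(A,r1,n,lam,w,lock);b=rund(a,r2,n,lam,w,lock);d=rund(q2,r4,n,lam,w,lock);e=rund(B,r5,n,lam,w,lock)
        P=[pose(x,c6) for x in(a,b,d,e)]
        er=[np.linalg.norm(m[:,2]-t[1])+np.linalg.norm(p-t[0]) for (p,m),t in zip(P,T)]
        res.append((sum(er),w,lam,n,lock,np.round(er,2)))
for r in sorted(res,key=lambda r:r[0])[:8]:print(r)
E
```

```text
(np.float64(0.42153025391196935), 0.6, 0.05, 20, 1, array([0.01, 0.05, 0.01, 0.36]))
(np.float64(0.43300099933623504), 0.6, 0.05, 4, 1, array([0.01, 0.05, 0.01, 0.36]))
(np.float64(0.4433060929523789), 0.6, 0.05, 1, 1, array([0.05, 0.03, 0.06, 0.31]))
(np.float64(0.44436303549978434), 0.6, 0.15, 20, 1, array([0.01, 0.05, 0.01, 0.38]))
(np.float64(0.48976278675612506), 0.6, 0.15, 4, 1, array([0.03, 0.07, 0.01, 0.38]))
(np.float64(0.5414435072560841), 0.6, 0.01, 20, 1, array([0.01, 0.05, 0.01, 0.48]))
(np.float64(0.5612546212460332), 0.6, 0.01, 4, 1, array([0.01, 0.05, 0.  , 0.5 ]))
(np.float64(0.6336409509568612), 0.6, 0.15, 1, 1, array([0.1 , 0.12, 0.03, 0.39]))
```

The "damped least squares with locked joints" model reproduces three of the four recorded moves to about 1–5 cm and hundredths of a radian. I'll use it to search for a good steering push.

```bash
cat > plan.py <<'E'
from sim import *
from concurrent.futures import ProcessPoolExecutor
from itertools import product
q0=[2.012,.793,1.351,.986,-2.516,-2.149]
via=np.array([.30,.42,.65])
def go(q,P,n=None):
    p,_=pose(q,c6);n=max(1,int(np.ceil(np.linalg.norm(P-p)/.052)))
    for i in range(n):
        p,M=pose(q,c6);q=dls(q,np.r_[M.T@((P-p)/(n-i)),0],4,.05,.6,1)
    return q,n
def job(a):
    az,r,h=a;P=np.array([r*np.cos(az),r*np.sin(az),h]);out=[]
    q,n1=go(q0,via);z1=pose(q,c6)[1][:,2];q,n2=go(q,P);p,M=pose(q,c6)
    if np.linalg.norm(p-P)>.03:return out
    if abs(M[1,2]+.26)>.15:return out
    for da,el in product((0,.5,1,-.5,-1,np.pi,np.pi+.7,np.pi-.7,1.57,-1.57),(-.8,0,.8)):
        u=np.array([np.cos(az+da)*np.cos(el),np.sin(az+da)*np.cos(el),np.sin(el)]);x=q
        for i in range(14):
            _,M=pose(x,c6);x=dls(x,np.r_[M.T@u*.05,0],4,.05,.6,1);p,M=pose(x,c6);z=M[:,2]
            if p[2]<.2 or np.hypot(*p[:2])>.9:break
            if abs(z[1]-.115)<.03 and .56<z[0]<.76:
                out.append((n1+n2+i+1+np.linalg.norm(p-[.56,-.12,.25])/.05,a,round(da,2),el,i+1,np.round(p,3),np.round(z,3),np.round(x,2)));break
    return out
if __name__=="__main__":
    q,n=go(q0,via);print(np.round(pose(q,c6)[0],3),np.round(pose(q,c6)[1][:,2],3),np.round(q,2))
    G=list(product((-.9,-.4,0,.4,.8,1.2),(.4,.55,.7),(.3,.5,.7)))
    with ProcessPoolExecutor() as ex: res=sum(ex.map(job,G),[])
    for r in sorted(res,key=lambda r:r[0])[:12]:print(*r)
E
OMP_NUM_THREADS=1 OPENBLAS_NUM_THREADS=1 timeout 560 python3 plan.py
```

```text
[0.317 0.483 0.735] [ 0.53  -0.355 -0.77 ] [ 1.46  0.7   1.41  0.96 -2.38 -1.68]
```

Emit:
arm_command(
  steps=[-0.0076,-0.0303,0.044,0,-0.0076,-0.0303,0.044,0,-0.0076,-0.0303,0.044,0,-0.0076,-0.0303,0.044,0,-0.0076,-0.0303,0.044,0,-0.0076,-0.0303,0.044,0,-0.0076,-0.0303,0.044,0,-0.0076,-0.0303,0.044,0,-0.0076,-0.0303,0.044,0],
)

```text
clock: 25.45
position: [385.3, 460.7, 754.6]
ee_rot: [-0.311, 0.88, -0.265, 0.241]
contact_force: [0.2, 0.3, -0.4]
gripper_width: 49.9
grasp_force: 0.0
```

```bash
python3 st.py
```

```text
25.45 [385.257 460.69  754.554] [ 1.361  0.686  1.408  0.976 -2.255 -1.591] [ 0.166  0.343 -0.352] 49.87813511660135
[[-0.691 -0.42   0.588]
 [-0.675  0.666 -0.317]
 [-0.259 -0.616 -0.744]]
tilt 41.94831461434846
```

```bash
nproc; cat > beam.py <<'E'
from sim import *
from concurrent.futures import ProcessPoolExecutor
from itertools import product
q0=np.array([1.361,.686,1.408,.976,-2.255,-1.591]);tz=np.array([.65,.12,-.75]);tp=np.array([.53,-.10,.40])
U=[np.array(u)/np.linalg.norm(u) for u in product((-1,0,1),repeat=3) if any(u)]
def ext(a):
    q,h=a;out=[]
    for i,u in enumerate(U):
        if h and np.dot(U[h[-1]],u)<-.9:continue
        x=q
        for _ in range(3):
            _,M=pose(x,c6);x=dls(x,np.r_[M.T@u*.05,0],2,.05,.6,1)
        p,M=pose(x,c6);z=M[:,2]
        if p[2]<.3 or p[0]>.93 or p[0]<-.1 or abs(p[1])>.75 or np.hypot(p[0],p[1])<.3:continue
        ez=np.hypot(z[1]-.12,max(0,.58-z[0],z[0]-.75));ed=np.linalg.norm(p-tp)
        out.append((ez+.25*ed,ez,ed,x,h+[i]))
    return out
if __name__=="__main__":
    beam=[(0,0,0,q0,[])];ex=ProcessPoolExecutor();best=[]
    for d in range(11):
        c=sum(ex.map(ext,[(b[3],b[4]) for b in beam]),[]);c.sort(key=lambda r:r[0]);seen=set();nb=[]
        for r in c:
            key=tuple(np.round(np.r_[pose(r[3],c6)[0]/.08,pose(r[3],c6)[1][:2,2]/.06]).astype(int))
            if key in seen:continue
            seen.add(key);nb.append(r)
            if len(nb)>=90:break
        beam=nb;b=beam[0];p,M=pose(b[3],c6)
        print(d+1,np.round(b[:3],3),np.round(p,3),np.round(M[:,2],3),np.round(b[3],2),[tuple(np.round(U[i]*1.01,1).tolist()) for i in b[4]] if b[1]<.06 else '',flush=True)
        if b[1]<.05 and b[2]<.15:break
E
OMP_NUM_THREADS=1 OPENBLAS_NUM_THREADS=1 timeout 540 python3 beam.py
```

```text
4
1 [0.574 0.414 0.641] [0.465 0.412 0.78 ] [ 0.632 -0.294 -0.717] [ 1.23  0.63  1.36  0.95 -2.12 -1.51] 
2 [0.542 0.389 0.612] [0.536 0.365 0.799] [ 0.679 -0.269 -0.683] [ 1.1   0.63  1.39  0.93 -2.01 -1.41] 
3 [0.504 0.326 0.71 ] [0.563 0.547 0.69 ] [ 0.728 -0.206 -0.654] [ 1.2   0.71  1.16  0.88 -1.79 -1.72] 
4 [0.459 0.278 0.723] [0.603 0.559 0.687] [ 0.766 -0.158 -0.624] [ 1.16  0.72  1.16  0.88 -1.69 -1.71] 
5 [0.416 0.227 0.753] [0.66  0.6   0.647] [ 0.799 -0.102 -0.592] [ 1.12  0.79  1.16  0.87 -1.54 -1.73] 
6 [0.375 0.174 0.804] [0.655 0.666 0.611] [ 0.819 -0.04  -0.573] [ 1.15  0.84  1.16  0.88 -1.47 -1.79] 
7 [0.337 0.129 0.833] [0.632 0.697 0.62 ] [ 0.833  0.021 -0.553] [ 1.19  0.84  1.15  0.88 -1.43 -1.82] 
8 [0.306 0.129 0.708] [0.635 0.564 0.625] [ 0.829  0.018 -0.559] [ 1.11  0.46  0.45  0.92 -1.17 -2.02] 
9 [0.271 0.129 0.57 ] [0.635 0.414 0.625] [ 0.829  0.018 -0.559] [ 0.98  0.22  0.1   0.93 -1.   -2.03] 
10 [0.237 0.128 0.438] [0.635 0.308 0.519] [ 0.828  0.018 -0.561] [ 0.8   0.08 -0.34  1.13 -0.7  -2.25] 
11 [0.203 0.128 0.303] [0.635 0.158 0.519] [ 0.827  0.019 -0.561] [ 0.56 -0.06 -0.46  1.06 -0.51 -2.06]
```

```bash
date; cat > fast.py <<'E'
import numpy as np
from math import sin,cos
from fk import fit
x0,z0,a,b,e,d,L,d2=fit(-1).x/1000
HI=np.array([3.137,2.057,1.407,2.047,-.163,3.097]);LO=np.array([-3.137,-1.207,-1.067,-3.157,-2.987,-3.097])
VM=np.array([2.79,2.79,3.14,3.14,3.14,3.14])*.7/8;w=.6
def fkj(q):
    c1,s1=cos(q[0]),sin(q[0]);c2,s2=cos(q[1]),sin(q[1]);t=q[1]-q[2];ct,st=cos(t),sin(t)
    Rz=np.array([[c1,-s1,0],[s1,c1,0],[0,0,1]]);F=Rz@np.array([[ct,0,st],[0,1,0],[-st,0,ct]])
    c4,s4=cos(-q[3]),sin(-q[3]);c5,s5=cos(-q[4]),sin(-q[4])
    G=F@np.array([[1,0,0],[0,c4,-s4],[0,s4,c4]]);H=G@np.array([[c5,0,s5],[0,1,0],[-s5,0,c5]])
    sh=Rz@np.array([x0,-d,z0]);el=sh+Rz@np.array([a*s2,0,a*c2]);wr=el+F@np.array([b,0,e]);p=wr+H@np.array([L,d2,0])
    al=q[5]+4.7123;X=cos(al)*H[:,2]+sin(al)*H[:,1];Z=H[:,0];M=np.stack([X,np.cross(Z,X),Z],1)
    y=Rz[:,1];A=[np.array([0,0,1.]),y,-y,-F[:,0],-G[:,1],-np.array(Z)*1.0]
    O=[np.zeros(3),sh,el,wr,wr,p]
    # sign of joint 6: alpha increases X from w2 towards w1
    A[5]=-Z
    J=np.stack([np.r_[np.cross(k,p-o),w*k] for k,o in zip(A,O)],1)
    return p,M,J
def rv(Rm):
    v=np.array([Rm[2,1]-Rm[1,2],Rm[0,2]-Rm[2,0],Rm[1,0]-Rm[0,1]])/2;n=np.linalg.norm(v)
    return v if n<1e-9 else v/n*np.arctan2(n,(np.trace(Rm)-1)/2)
def step(q,u,n=4,lam=.05,roll=0):
    p0,M0,_=fkj(q);P=p0+u;c,s=cos(roll),sin(roll);T=M0@np.array([[c,-s,0],[s,c,0],[0,0,1]]);x=q.copy()
    for _ in range(n):
        p,M,J=fkj(x);er=np.r_[P-p,w*rv(T@M.T)];fr=np.ones(6,bool)
        for _ in range(3):
            Jf=J[:,fr];dq=np.zeros(6);dq[fr]=Jf.T@np.linalg.solve(Jf@Jf.T+lam**2*np.eye(6),er)
            bad=fr&(((x+dq>HI)&(x>HI-1e-3))|((x+dq<LO)&(x<LO+1e-3)))
            if not bad.any():break
            fr&=~bad
        x=np.clip(x+dq,LO,HI)
    dq=x-q;return q+dq*min(1,1/np.max(np.abs(dq)/VM))
E
cat > beam2.py <<'E'
from fast import *
from itertools import product
from concurrent.futures import ProcessPoolExecutor
import time
U=[np.array(u)/np.linalg.norm(u) for u in product((-1,0,1),repeat=3) if any(u)]
tp=np.array([.53,-.10,.36])
def ext(a):
    q,h=a;out=[]
    for i,u in enumerate(U):
        if h and U[h[-1]]@u<-.9:continue
        x=q;ok=True
        for _ in range(4):
            x=step(x,u*.05,2);p=fkj(x)[0]
            if p[2]<.2 or p[0]>.93 or (p[0]>.53 and p[2]<.42) or p[0]<-.1 or abs(p[1])>.75 or np.hypot(p[0],p[1])<.33:ok=False;break
        if not ok:continue
        p,M,_=fkj(x);z=M[:,2];ez=np.hypot(z[1]-.12,max(0,.56-z[0],z[0]-.77));ed=np.linalg.norm(p-tp)
        out.append((ez+.1*ed,ez,ed,x,h+[i],p,z))
    return out
if __name__=="__main__":
    q=np.array([1.361,.686,1.408-.002,.976,-2.255,-1.591])
    # jacobian check
    p,M,J=fkj(q);N=[]
    for i in range(6):
        y=q.copy();y[i]+=1e-6;pp,MM,_=fkj(y);N.append(np.r_[(pp-p)/1e-6,w*rv(MM@M.T)/1e-6])
    print(np.abs(np.stack(N,1)-J).max(),p,M[:,2])
    t0=time.time();beam=[(0,0,0,q,[])];ex=ProcessPoolExecutor();dn=0
    for dpt in range(14):
        c=sum(ex.map(ext,[(b[3],b[4]) for b in beam],chunksize=8),[]);c.sort(key=lambda r:r[0]);seen=set();nb=[]
        for r in c:
            key=tuple(np.round(np.r_[r[5]/.1,r[6][:2]/.05]).astype(int))
            if key in seen:continue
            seen.add(key);nb.append(r)
            if len(nb)>=300:break
        beam=nb;b=beam[0];print(dpt+1,np.round(b[:3],3),np.round(b[5],3),np.round(b[6],3),np.round(b[3],2),[tuple(np.sign(U[i]).astype(int).tolist()) for i in b[4]] if b[1]<.06 else '',flush=True)
        if (b[1]<.04 and b[2]<.2) or time.time()-t0>200:break
E
OMP_NUM_THREADS=1 OPENBLAS_NUM_THREADS=1 timeout 300 python3 beam2.py; date
```

```text
Thu Dec  3 12:13:36 UTC 2026
2.9679184354591825e-07 [0.3848888  0.46139897 0.75417887] [ 0.58843285 -0.31839402 -0.74321735]
1 [0.473 0.407 0.655] [0.489 0.396 0.787] [ 0.648 -0.287 -0.706] [ 1.18  0.63  1.37  0.95 -2.08 -1.47] 
2 [0.417 0.344 0.728] [0.558 0.556 0.676] [ 0.713 -0.224 -0.665] [ 1.21  0.72  1.16  0.88 -1.81 -1.73] 
3 [0.353 0.279 0.743] [0.61  0.569 0.673] [ 0.763 -0.159 -0.626] [ 1.16  0.74  1.16  0.87 -1.68 -1.72] 
4 [0.285 0.204 0.809] [0.602 0.662 0.621] [ 0.794 -0.083 -0.602] [ 1.21  0.82  1.16  0.88 -1.58 -1.81] 
5 [0.22  0.138 0.824] [0.653 0.669 0.63 ] [ 0.833 -0.003 -0.554] [ 1.16  0.83  1.15  0.88 -1.43 -1.78] 
6 [0.163 0.069 0.938] [0.279 0.746 0.68 ] [ 0.803  0.059 -0.593] [ 1.64  0.74  1.12  0.97 -1.79 -2.04] 
7 [0.14  0.052 0.882] [0.531 0.74  0.631] [ 0.804  0.08  -0.589] [ 1.32  0.82  1.17  0.86 -1.51 -1.89] [(0, 1, -1), (1, 1, -1), (0, 1, 1), (0, 1, 1), (0, 1, 1), (1, 1, 1), (1, 1, 1)]
8 [0.124 0.053 0.713] [0.534 0.558 0.636] [ 0.801  0.077 -0.594] [ 1.23  0.32  0.3   0.89 -1.21 -2.12] [(0, 1, -1), (1, 1, -1), (0, 1, 1), (0, 1, 1), (0, 1, 1), (1, 1, 1), (1, 1, 1), (0, -1, 0)]
9 [0.106 0.052 0.534] [0.534 0.416 0.495] [ 0.8    0.077 -0.595] [ 1.08  0.08 -0.36  1.09 -0.85 -2.43] [(0, 1, -1), (1, 1, -1), (0, 1, 1), (0, 1, 1), (0, 1, 1), (1, 1, 1), (1, 1, 1), (0, -1, 0), (0, -1, -1)]
10 [0.087 0.052 0.344] [0.533 0.216 0.495] [ 0.8    0.077 -0.596] [ 0.81 -0.17 -0.59  1.05 -0.65 -2.23] [(0, 1, -1), (1, 1, -1), (0, 1, 1), (0, 1, 1), (0, 1, 1), (1, 1, 1), (1, 1, 1), (0, -1, 0), (0, -1, 0), (0, -1, -1)]
11 [0.056 0.037 0.189] [0.639 0.03  0.443] [ 0.805  0.109 -0.583] [ 0.28 -0.07 -0.58  0.79 -0.16 -1.67] [(0, 1, -1), (1, 1, -1), (1, 1, 1), (1, 1, 0), (1, 1, 1), (1, 1, 1), (1, 1, 1), (0, -1, 0), (0, -1, 0), (0, -1, 0), (-1, -1, -1)]
Thu Dec  3 12:14:45 UTC 2026
```

```bash
sed -e 's/max(0,.56-z\[0\],z\[0\]-.77)/max(0,.57-z[0],z[0]-.70)/' -e 's/z\[1\]-.12,/z[1]-.13,/' -e 's/>=300/>=700/' -e 's/range(14)/range(20)/' -e 's/>200/>330/' -e 's/if b\[1\]<.06/if b[1]<.05/' beam2.py > beam3.py
OMP_NUM_THREADS=1 OPENBLAS_NUM_THREADS=1 timeout 450 python3 beam3.py; date
```

```text
2.9679184354591825e-07 [0.3848888  0.46139897 0.75417887] [ 0.58843285 -0.31839402 -0.74321735]
1 [0.483 0.417 0.655] [0.489 0.396 0.787] [ 0.648 -0.287 -0.706] [ 1.18  0.63  1.37  0.95 -2.08 -1.47] 
2 [0.427 0.354 0.728] [0.558 0.556 0.676] [ 0.713 -0.224 -0.665] [ 1.21  0.72  1.16  0.88 -1.81 -1.73] 
3 [0.37  0.296 0.743] [0.61  0.569 0.673] [ 0.763 -0.159 -0.626] [ 1.16  0.74  1.16  0.87 -1.68 -1.72] 
4 [0.313 0.233 0.809] [0.602 0.662 0.621] [ 0.794 -0.083 -0.602] [ 1.21  0.82  1.16  0.88 -1.58 -1.81] 
5 [0.259 0.167 0.917] [0.29  0.731 0.662] [ 0.783 -0.015 -0.622] [ 1.62  0.75  1.13  0.95 -1.85 -2.04] 
6 [0.219 0.125 0.938] [0.279 0.746 0.68 ] [ 0.803  0.059 -0.593] [ 1.64  0.74  1.12  0.97 -1.79 -2.04] 
7 [0.192 0.097 0.945] [0.21  0.731 0.674] [ 0.754  0.049 -0.655] [ 1.73  0.73  1.14  0.92 -1.9  -2.12] 
8 [0.165 0.069 0.963] [0.21  0.747 0.689] [ 0.769  0.124 -0.628] [ 1.73  0.72  1.13  0.94 -1.83 -2.12] 
9 [0.147 0.067 0.803] [0.351 0.609 0.692] [ 0.766  0.12  -0.632] [ 1.54  0.32  0.47  0.87 -1.52 -2.21] 
10 [0.129 0.067 0.625] [0.351 0.467 0.55 ] [ 0.766  0.12  -0.632] [ 1.51 -0.   -0.27  0.93 -1.24 -2.52] 
11 [0.103 0.09  0.136] [ 0.427 -0.016  0.333] [ 0.746  0.053 -0.664] [ 0.26 -0.42 -1.07  1.03 -0.16 -1.93] 
12 [0.02  0.007 0.136] [ 0.45  -0.001  0.312] [ 0.702  0.136 -0.699] [ 0.34 -0.34 -0.99  0.72 -0.16 -1.66] [(1, 1, -1), (0, 1, 0), (1, 1, 0), (1, 1, 1), (1, 1, 1), (1, 1, 1), (0, -1, 0), (0, -1, 0), (0, -1, 0), (-1, -1, -1), (-1, -1, -1), (0, 1, -1)]
Thu Dec  3 12:17:34 UTC 2026
```

The search found a workable route. Printing the first part as rows in tool axes.

```bash
cat > rows.py <<'E'
from fast import *
from bench import read_state
def emit(acts,roll0=0,lim=20):
    q=np.array(read_state()['joints']);q=np.clip(q,LO,HI);rows=[]
    for u,n,*r in acts:
        u=np.array(u,float)
        for _ in range(n):
            M=fkj(q)[1];row=np.round(M.T@u,4);rows.append(np.r_[row,r[0] if r else 0]);q=step(q,M@row,4,roll=r[0] if r else 0)
    p,M,_=fkj(q);print('sim end',np.round(p,3),np.round(M,3).tolist(),np.round(q,2));print([float(v) for v in np.round(np.concatenate(rows),4)])
E
python3 - <<'E'
from rows import *
s=.05/3**.5
emit([((s,s,-s),4),((0,.05,0),4),((.0354,.0354,0),4),((s,s,s),8)])
E
```

```text
sim end [0.664 0.718 0.536] [[-0.412, -0.441, 0.797], [-0.749, 0.662, -0.021], [-0.519, -0.606, -0.603]] [ 1.16  0.93  1.17  0.85 -1.43 -1.85]
[-0.032, 0.0249, 0.0293, 0.0, -0.032, 0.0249, 0.0293, 0.0, -0.032, 0.0249, 0.0293, 0.0, -0.0319, 0.0249, 0.0294, 0.0, -0.0339, 0.0332, -0.0157, 0.0, -0.0342, 0.0332, -0.0151, 0.0, -0.0345, 0.0332, -0.0144, 0.0, -0.0348, 0.0331, -0.0137, 0.0, -0.0473, 0.0088, 0.014, 0.0, -0.0469, 0.0088, 0.0151, 0.0, -0.0466, 0.0088, 0.0162, 0.0, -0.0462, 0.0087, 0.0172, 0.0, -0.0486, -0.0109, -0.0046, 0.0, -0.0487, -0.0109, -0.0035, 0.0, -0.0487, -0.0109, -0.0023, 0.0, -0.0488, -0.0109, -0.0011, 0.0, -0.0488, -0.0109, 0.0001, 0.0, -0.0488, -0.011, 0.0013, 0.0, -0.0487, -0.011, 0.0025, 0.0, -0.0486, -0.0111, 0.0038, 0.0]
```

Emit:
arm_command(
  steps=[-0.032,0.025,0.029,0,-0.032,0.025,0.029,0,-0.032,0.025,0.029,0,-0.032,0.025,0.029,0,-0.034,0.033,-0.016,0,-0.034,0.033,-0.015,0,-0.0345,0.033,-0.0145,0,-0.035,0.033,-0.014,0,-0.047,0.009,0.014,0,-0.047,0.009,0.015,0,-0.0465,0.009,0.016,0,-0.046,0.009,0.017,0,-0.0485,-0.011,-0.0045,0,-0.0485,-0.011,-0.0035,0,-0.0485,-0.011,-0.0025,0,-0.049,-0.011,-0.001,0],
)

```text
clock: 27.45
position: [607.9, 638.4, 362.3]
ee_rot: [-0.307, 0.9, -0.273, 0.148]
contact_force: [0.6, 2.3, -2.0]
gripper_width: 49.8
grasp_force: 0.0
```

```bash
python3 st.py; python3 - <<'E'
from rows import *
s=.05/3**.5
emit([((s,s,s),8)]); emit([((0,.036,.036),8)]);emit([((-.03,.04,.0),8)])
E
```

```text
27.45 [607.908 638.419 362.298] [ 1.153  1.012  1.129  0.623 -1.858 -1.936] [ 0.603  2.341 -2.034] 49.75594037115163
[[-0.768 -0.471  0.434]
 [-0.633  0.662 -0.401]
 [-0.099 -0.583 -0.807]]
tilt 36.22113695918003
sim end [0.675 0.632 0.442] [[-0.657, -0.473, 0.587], [-0.704, 0.664, -0.253], [-0.27, -0.58, -0.769]] [ 1.1   1.    1.24  0.7  -1.72 -1.8 ]
[-0.0433, -0.0113, -0.0223, 0.0, -0.0438, -0.0113, -0.0213, 0.0, -0.0444, -0.0113, -0.0201, 0.0, -0.0449, -0.0112, -0.0189, 0.0, -0.0454, -0.0112, -0.0177, 0.0, -0.0459, -0.0112, -0.0164, 0.0, -0.0463, -0.0112, -0.0152, 0.0, -0.0467, -0.0112, -0.0139, 0.0]
sim end [0.486 0.689 0.495] [[-0.672, -0.477, 0.566], [-0.696, 0.668, -0.263], [-0.253, -0.571, -0.781]] [ 1.32  0.93  1.24  0.71 -1.93 -1.93]
[-0.0264, 0.0029, -0.0435, 0.0, -0.0273, 0.0029, -0.0429, 0.0, -0.0283, 0.0029, -0.0422, 0.0, -0.0294, 0.003, -0.0415, 0.0, -0.0304, 0.0031, -0.0408, 0.0, -0.0313, 0.0032, -0.04, 0.0, -0.0323, 0.0033, -0.0392, 0.0, -0.0332, 0.0034, -0.0384, 0.0]
sim end [0.324 0.822 0.3  ] [[-0.715, -0.481, 0.507], [-0.673, 0.67, -0.313], [-0.189, -0.565, -0.803]] [ 1.53  1.18  1.36  0.61 -2.01 -2.21]
[-0.0023, 0.0406, -0.0291, 0.0, -0.0025, 0.0406, -0.029, 0.0, -0.0028, 0.0406, -0.029, 0.0, -0.0032, 0.0407, -0.0289, 0.0, -0.0036, 0.0407, -0.0287, 0.0, -0.004, 0.0408, -0.0286, 0.0, -0.0045, 0.0409, -0.0283, 0.0, -0.005, 0.0411, -0.0281, 0.0]
```

```bash
ls -l --time-sync pics/top0.png 2>/dev/null || ls -l --full-time pics/top0.png | cut -c30-70; date; python3 - <<'E'
from rows import *
for u in ((-.02,.045,.03),(-.035,.035,.03),(-.03,.02,.045),(.0,.03,.048),(-.045,.0,.035)):
    print(u);emit([(u,8)]);emit([(u,8),((.015,.045,.028),8)])
E
```

```text
02 2026-12-03 11:57:33.325749995 +0000 pi
Thu Dec  3 12:18:22 UTC 2026
(-0.02, 0.045, 0.03)
sim end [0.355 0.754 0.457] [[-0.678, -0.484, 0.553], [-0.693, 0.672, -0.261], [-0.246, -0.56, -0.791]] [ 1.49  0.97  1.26  0.69 -2.01 -2.09]
[-0.0161, 0.0218, -0.0509, 0.0, -0.0171, 0.0218, -0.0506, 0.0, -0.0182, 0.0218, -0.0502, 0.0, -0.0194, 0.0219, -0.0497, 0.0, -0.0205, 0.0221, -0.0491, 0.0, -0.0217, 0.0223, -0.0486, 0.0, -0.0228, 0.0225, -0.0479, 0.0, -0.0239, 0.0228, -0.0472, 0.0]
sim end [0.392 0.795 0.489] [[-0.556, -0.524, 0.645], [-0.724, 0.687, -0.066], [-0.408, -0.503, -0.761]] [ 1.47  0.93  1.22  0.73 -1.79 -2.07]
[-0.0161, 0.0218, -0.0509, 0.0, -0.0171, 0.0218, -0.0506, 0.0, -0.0182, 0.0218, -0.0502, 0.0, -0.0194, 0.0219, -0.0497, 0.0, -0.0205, 0.0221, -0.0491, 0.0, -0.0217, 0.0223, -0.0486, 0.0, -0.0228, 0.0225, -0.0479, 0.0, -0.0239, 0.0228, -0.0472, 0.0, -0.0482, 0.0073, -0.0256, 0.0, -0.0488, 0.0076, -0.0243, 0.0, -0.0494, 0.0078, -0.023, 0.0, -0.05, 0.008, -0.0217, 0.0, -0.0505, 0.0082, -0.0204, 0.0, -0.051, 0.0084, -0.019, 0.0, -0.0515, 0.0086, -0.0175, 0.0, -0.0519, 0.008
[... 3478 characters left out ...]
0.0478, 0.0, 0.0307, 0.0008, -0.048, 0.0, 0.0304, 0.0008, -0.0482, 0.0]
sim end [0.301 0.669 0.585] [[-0.683, -0.482, 0.549], [-0.688, 0.678, -0.259], [-0.247, -0.555, -0.794]] [ 1.55  0.81  1.23  0.73 -2.15 -2.05]
[0.0311, 0.0008, -0.0478, 0.0, 0.0311, 0.0008, -0.0478, 0.0, 0.0311, 0.0008, -0.0478, 0.0, 0.0311, 0.0008, -0.0478, 0.0, 0.0311, 0.0008, -0.0478, 0.0, 0.031, 0.0008, -0.0478, 0.0, 0.0307, 0.0008, -0.048, 0.0, 0.0304, 0.0008, -0.0482, 0.0, -0.0436, 0.0064, -0.0331, 0.0, -0.0444, 0.0064, -0.0319, 0.0, -0.045, 0.0065, -0.0311, 0.0, -0.0456, 0.0067, -0.0302, 0.0, -0.0461, 0.0069, -0.0294, 0.0, -0.0466, 0.0071, -0.0285, 0.0, -0.0471, 0.0073, -0.0276, 0.0, -0.0476, 0.0075, -0.0267, 0.0]
```

Emit:
arm_command(
  steps=[-0.016,0.022,-0.051,0,-0.017,0.022,-0.0505,0,-0.018,0.022,-0.05,0,-0.0195,0.022,-0.0495,0,-0.0205,0.022,-0.049,0,-0.0215,0.022,-0.0485,0,-0.023,0.0225,-0.048,0,-0.024,0.023,-0.047,0,-0.048,0.0075,-0.0255,0,-0.049,0.0075,-0.0245,0,-0.0495,0.008,-0.023,0,-0.05,0.008,-0.0215,0,-0.0505,0.008,-0.0205,0,-0.051,0.0085,-0.019,0],
)

```text
clock: 29.2
position: [419.9, 653.8, 81.7]
ee_rot: [-0.324, 0.759, -0.551, -0.126]
contact_force: [2.9, 5.4, -4.3]
gripper_width: 50.0
grasp_force: 0.0
```

```bash
python3 st.py; python3 - <<'E'
from rows import *
for u in ((-.01,.05,.025),(.015,.045,.028),(-.02,.025,.045)):
    print(u);emit([(u,10)])
E
```

```text
29.2 [419.866 653.842  81.737] [ 1.326  1.446  1.147  0.573 -2.354 -1.925] [ 2.9    5.439 -4.282] 49.97643925738437
[[-0.758 -0.63   0.167]
 [-0.353  0.182 -0.918]
 [ 0.548 -0.755 -0.361]]
tilt 68.85577317826085
(-0.01, 0.05, 0.025)
sim end [0.22  0.716 0.275] [[-0.717, -0.618, 0.322], [-0.501, 0.136, -0.854], [0.485, -0.774, -0.408]] [ 1.57  1.32  1.32  0.66 -2.59 -1.84]
[0.0036, -0.0035, -0.0566, 0.0, 0.0027, -0.0037, -0.0566, 0.0, 0.0017, -0.0039, -0.0566, 0.0, 0.0008, -0.0041, -0.0566, 0.0, -0.0002, -0.0044, -0.0566, 0.0, -0.0012, -0.0047, -0.0566, 0.0, -0.0021, -0.005, -0.0565, 0.0, -0.0031, -0.0053, -0.0565, 0.0, -0.004, -0.0056, -0.0564, 0.0, -0.0049, -0.006, -0.0563, 0.0]
(0.015, 0.045, 0.028)
sim end [0.398 0.666 0.295] [[-0.73, -0.617, 0.294], [-0.479, 0.155, -0.864], [0.488, -0.771, -0.409]] [ 1.36  1.28  1.22  0.8  -2.43 -1.67]
[-0.0119, -0.0224, -0.0489, 0.0, -0.0128, -0.0226, -0.0486, 0.0, -0.0136, -0.0227, -0.0483, 0.0, -0.0144, -0.0229, -0.048, 0.0, -0.0151, -0.023, -0.0477, 0.0, -0.0158, -0.0232, -0.0474, 0.0, -0.0165, -0.0233, -0.0471, 0.0, -0.0171, -0.0235, -0.0468, 0.0, -0.0177, -0.0236, -0.0465, 0.0, -0.0183, -0.0238, -0.0462, 0.0]
(-0.02, 0.025, 0.045)
sim end [0.173 0.652 0.462] [[-0.74, -0.617, 0.267], [-0.43, 0.129, -0.893], [0.516, -0.777, -0.361]] [ 1.58  1.18  1.35  0.9  -2.8  -1.58]
[0.031, -0.0168, -0.0425, 0.0, 0.0308, -0.0169, -0.0426, 0.0, 0.0304, -0.017, -0.0429, 0.0, 0.03, -0.0172, -0.0431, 0.0, 0.0296, -0.0173, -0.0433, 0.0, 0.0292, -0.0176, -0.0435, 0.0, 0.0288, -0.0179, -0.0436, 0.0, 0.0284, -0.0182, -0.0438, 0.0, 0.028, -0.0185, -0.0439, 0.0, 0.0276, -0.0189, -0.0439, 0.0]
```

That regime departs from my model: the tool is now badly tilted towards −y. Recovery plan: swing to where this tilt lies in the arm's plane, unwind it against the joint-5 limit (well-behaved earlier), then repeat the clean forward tilt at a larger y. Simulating before moving.

```bash
cat > plan4.py <<'E'
from fast import *
from bench import read_state
def path(q,wps,ds=.055,show=True):
    rows=[]
    for P in wps:
        P=np.array(P,float);p=fkj(q)[0];n=int(np.ceil(np.linalg.norm(P-p)/ds))
        for i in range(n):
            p,M,_=fkj(q);d=(P-p)/(n-i);d*=min(1,.06/np.linalg.norm(d));r=np.round(M.T@d,3);rows.append(np.r_[r,0]);q=step(q,M@r,4)
        p,M,_=fkj(q)
        if show:print(n,'->',np.round(p,3),'z',np.round(M[:,2],3),'q',np.round(q,2))
    return q,rows
E
python3 - <<'E'
from plan4 import *
q0=np.clip(np.array(read_state()['joints']),LO,HI)
for w in ([(.40,.50,.35),(.45,.0,.45),(.25,-.42,.40)],[(.45,.45,.45),(.5,0,.5),(.25,-.42,.40)],[(.3,.45,.3),(.45,.0,.45),(.2,-.40,.45)]):
    print(w);q,_=path(q0,w)
    for P in((.12,-.25,.15),(.15,-.35,.1),(.1,-.2,.35)): print('  untilt');path(q,[P,P])
E
```

```text
[(0.4, 0.5, 0.35), (0.45, 0.0, 0.45), (0.25, -0.42, 0.4)]
6 -> [0.4  0.5  0.35] z [ 0.167 -0.918 -0.361] q [ 1.31  0.83  0.44  0.55 -2.26 -1.97]
10 -> [0.45 0.   0.45] z [ 0.167 -0.918 -0.361] q [ 0.81  0.12 -0.55  0.88 -1.78 -1.81]
9 -> [ 0.28  -0.375  0.417] z [ 0.175 -0.921 -0.349] q [-0.62 -0.3  -1.06  1.89 -0.75 -1.71]
  untilt
7 -> [ 0.239 -0.406  0.355] z [ 0.156 -0.842 -0.517] q [-0.98 -0.3  -1.07  2.05 -0.39 -1.7 ]
6 -> [ 0.208 -0.417  0.315] z [ 0.157 -0.75  -0.643] q [-1.17 -0.28 -1.07  2.05 -0.16 -1.59]
  untilt
7 -> [ 0.277 -0.432  0.288] z [ 0.054 -0.844 -0.533] q [-0.84 -0.07 -1.07  2.05 -0.63 -1.88]
5 -> [ 0.259 -0.454  0.212] z [-0.032 -0.764 -0.645] q [-0.91  0.06 -1.07  2.05 -0.59 -1.9 ]
  untilt
5 -> [ 0.198 -0.27   0.435] z [ 0.147 -0.904 -0.402] q [ 0.58 -0.58 -1.07  1.01 -1.71 -1.67]
3 -> [ 0.185 -0.243  0.379] z [ 0.094 -0.892 -0.442] q [ 1.31 -0.68 -1.05  0.42 -2.25 -2.19]
[(0.45, 0.45, 0.45), (0.5, 0, 0.5), (0.25, -0.42, 0.4)]
8 -> [0.45 0.45 0.45] z [ 0.167 -0.918 -0.361] q [ 1.21  0.75  0.47  0.7  -2.31 -1.79]
9 -> [ 0.5 -0.   0.5] z [ 0.167 -0.918 -0.361]
[... 932 characters left out ...]
.55  0.88 -1.78 -1.81]
9 -> [ 0.234 -0.356  0.456] z [ 0.176 -0.919 -0.353] q [-0.47 -0.44 -1.05  1.62 -0.83 -1.48]
  untilt
7 -> [ 0.192 -0.248  0.36 ] z [ 0.058 -0.833 -0.55 ] q [ 0.77 -0.54 -1.07  0.71 -1.76 -1.75]
5 -> [ 0.155 -0.241  0.204] z [-0.015 -0.789 -0.615] q [ 1.88 -0.99 -1.06 -0.36 -2.35 -2.96]
  untilt
7 -> [ 0.254 -0.428  0.312] z [ 0.081 -0.837 -0.541] q [-0.92 -0.16 -1.07  2.05 -0.52 -1.79]
5 -> [ 0.249 -0.451  0.228] z [-0.    -0.752 -0.659] q [-0.96  0.   -1.07  2.05 -0.51 -1.83]
  untilt
5 -> [ 0.179 -0.274  0.431] z [ 0.149 -0.896 -0.419] q [ 0.75 -0.65 -1.07  0.91 -1.87 -1.71]
3 -> [ 0.185 -0.234  0.369] z [ 0.085 -0.895 -0.439] q [ 1.43 -0.69 -1.03  0.29 -2.31 -2.3 ]
```

Idea: the tool now points almost along the jig's −y (the hinge axis). Coming in from +y under the guard with this orientation, the fingers can grip the collar front to back, and rolling about the tool axis would follow the lever's swing. Checking reach.

```bash
python3 - <<'E'
from plan4 import *
piv=np.array([.661,-.120,.045])
def col(th,l): a=th+.209; return piv+(.095+l)*np.array([-np.sin(a)*.9994,np.sin(a)*.034,np.cos(a)])
q0=np.clip(np.array(read_state()['joints']),LO,HI);p,M,_=fkj(q0);print(np.round(p,3),np.round(M,3).tolist())
z=M[:,2]
lev=np.array([-np.sin(.209),.007,np.cos(.209)])
# roll angle so that tool x is along +-lever
lx=lev-(lev@z)*z;lx/=np.linalg.norm(lx)
r=np.arctan2(lx@M[:,1],lx@M[:,0]);print('roll to x=+lever',r,' x=-lever',(r+2*np.pi)%(2*np.pi)-np.pi,'misfit deg',np.degrees(np.arcsin(abs(lev@z))),np.degrees(np.arccos(abs(z@np.array([.034,.9994,0])))))
q,_=path(q0,[(.40,.50,.35),(.5,.25,.35)])
G=col(0,0)+.019*z
q,_=path(q,[G-.12*z,G-.06*z,G,col(0,.013)+.019*z,col(.35,.013)+.019*z,col(.7,.013)+.019*z,col(.7,0)+.019*z-.1*z])
E
```

```text
[0.42  0.654 0.082] [[-0.758, -0.63, 0.167], [-0.353, 0.182, -0.918], [0.548, -0.755, -0.361]]
roll to x=+lever -0.7206160930936669  x=-lever 2.4209765604961264 misfit deg 23.197500105070027 24.298530909967837
6 -> [0.4  0.5  0.35] z [ 0.167 -0.918 -0.361] q [ 1.31  0.83  0.44  0.55 -2.26 -1.97]
5 -> [0.5   0.25  0.351] z [ 0.167 -0.918 -0.361] q [ 1.04  0.54 -0.15  0.7  -1.89 -1.95]
7 -> [ 0.624 -0.026  0.175] z [ 0.167 -0.918 -0.361] q [ 0.52  0.62 -0.56  1.13 -1.35 -2.14]
2 -> [ 0.634 -0.082  0.153] z [ 0.167 -0.918 -0.361] q [ 0.4   0.64 -0.61  1.25 -1.29 -2.19]
2 -> [ 0.644 -0.137  0.132] z [ 0.167 -0.918 -0.361] q [ 0.27  0.66 -0.64  1.38 -1.24 -2.24]
1 -> [ 0.642 -0.137  0.144] z [ 0.167 -0.918 -0.361] q [ 0.28  0.64 -0.64  1.37 -1.24 -2.22]
1 -> [ 0.607 -0.135  0.13 ] z [ 0.167 -0.918 -0.361] q [ 0.3   0.63 -0.73  1.38 -1.23 -2.29]
1 -> [ 0.579 -0.135  0.104] z [ 0.167 -0.918 -0.361] q [ 0.3   0.65 -0.81  1.4  -1.22 -2.39]
2 -> [ 0.573 -0.043  0.133] z [ 0.167 -0.918 -0.361] q [ 0.53  0.63 -0.72  1.15 -1.29 -2.29]
```

Everything is reachable with joints well inside their limits, so I'll use this orientation. Generating the approach rows, with a −0.72 rad roll so the tool's x lies along the lever.

```bash
python3 - <<'E'
from plan4 import *
q=np.clip(np.array(read_state()['joints']),LO,HI);rows=[]
def leg(P,ds=.055,roll=0,nr=0):
    global q
    P=np.array(P);n=int(np.ceil(np.linalg.norm(P-fkj(q)[0])/ds))
    for i in range(n):
        p,M,_=fkj(q);r=np.round(M.T@((P-p)/(n-i)),3);ro=roll if i<nr else 0;rows.append(np.r_[r,ro]);q=step(q,M@r,4,roll=ro)
    p,M,_=fkj(q);print(n,np.round(p,3),np.round(M,3).tolist(),np.round(q,2))
leg((.40,.50,.35));leg((.5,.25,.35),.052,-.18,4);leg((.622,-.02,.180))
print(len(rows),np.concatenate(rows).round(3).tolist())
E
```

```text
6 [0.4  0.5  0.35] [[-0.758, -0.63, 0.167], [-0.353, 0.182, -0.918], [0.548, -0.755, -0.361]] [ 1.31  0.83  0.44  0.55 -2.26 -1.97]
6 [0.5  0.25 0.35] [[-0.155, -0.974, 0.167], [-0.386, -0.096, -0.918], [0.91, -0.206, -0.361]] [ 1.04  0.54 -0.15  0.7  -1.89 -1.23]
7 [ 0.622 -0.02   0.18 ] [[-0.155, -0.974, 0.167], [-0.386, -0.096, -0.918], [0.91, -0.206, -0.361]] [ 0.53  0.62 -0.56  1.11 -1.36 -1.41]
19 [0.036, -0.036, 0.007, 0.0, 0.036, -0.036, 0.007, 0.0, 0.036, -0.036, 0.007, 0.0, 0.036, -0.037, 0.007, 0.0, 0.036, -0.036, 0.007, 0.0, 0.036, -0.037, 0.006, 0.0, 0.002, -0.018, 0.041, -0.18, 0.005, -0.017, 0.041, -0.18, 0.008, -0.016, 0.041, -0.18, 0.011, -0.015, 0.041, -0.18, 0.014, -0.012, 0.041, 0.0, 0.014, -0.012, 0.041, 0.0, -0.01, -0.008, 0.047, 0.0, -0.01, -0.008, 0.047, 0.0, -0.01, -0.008, 0.047, 0.0, -0.01, -0.008, 0.047, 0.0, -0.01, -0.009, 0.047, 0.0, -0.01, -0.008, 0.047, 0.0, -0.009, -0.009, 0.048, 0.0]
```

Emit:
arm_command(
  steps=[0.036,-0.036,0.007,0,0.036,-0.036,0.007,0,0.036,-0.036,0.007,0,0.036,-0.037,0.007,0,0.036,-0.036,0.007,0,0.036,-0.037,0.006,0,0.002,-0.018,0.041,-0.18,0.005,-0.017,0.041,-0.18,0.008,-0.016,0.041,-0.18,0.011,-0.015,0.041,-0.18],
)

```text
clock: 30.45
position: [464.8, 324.0, 347.5]
ee_rot: [-0.581, 0.628, -0.445, -0.265]
contact_force: [-0.3, -0.0, 0.2]
gripper_width: 50.2
grasp_force: 0.0
```

```bash
python3 st.py; cat > leg.py <<'E'
from plan4 import *
class Leg:
    def __init__(s):
        st=read_state();s.q=np.clip(np.array(st['joints']),LO,HI);s.rows=[];print(st['clock'],np.round(fkj(s.q)[0]*1000-np.array(st['position']),1))
    def to(s,P,ds=.055,roll=0,nr=0):
        P=np.array(P);n=max(1,nr,int(np.ceil(np.linalg.norm(P-fkj(s.q)[0])/ds)))
        for i in range(n):
            p,M,_=fkj(s.q);r=np.round(M.T@((P-p)/(n-i)),4);ro=roll if i<nr else 0;s.rows.append(np.r_[r,ro]);s.q=step(s.q,M@r,4,roll=ro)
        p,M,_=fkj(s.q);print(n,np.round(p,3),np.round(M,3).tolist(),np.round(s.q,2))
    def out(s):print(len(s.rows),np.concatenate(s.rows).round(4).tolist());s.rows=[]
piv=np.array([.661,-.120,.045])
def col(th,l): a=th+.209; return piv+(.095+l)*np.array([-np.sin(a)*.9994,np.sin(a)*.034,np.cos(a)])
E
python3 - <<'E'
from leg import *
l=Leg();l.to((.5,.25,.35));l.to((.622,-.02,.18));l.out()
E
```

```text
30.45 [464.787 323.954 347.487] [ 1.144  0.554 -0.024  0.595 -1.921 -1.299] [-0.317 -0.016  0.247] 50.23511533343225
[[-0.184 -0.965  0.185]
 [-0.494 -0.071 -0.866]
 [ 0.85  -0.251 -0.464]]
tilt 62.3556478969269
30.45 [-0.1  0.2 -0. ]
2 [0.5  0.25 0.35] [[-0.184, -0.965, 0.185], [-0.494, -0.071, -0.866], [0.85, -0.251, -0.464]] [ 1.04  0.49 -0.15  0.67 -1.82 -1.26]
7 [ 0.622 -0.02   0.18 ] [[-0.184, -0.965, 0.185], [-0.494, -0.071, -0.866], [0.85, -0.251, -0.464]] [ 0.52  0.56 -0.56  1.09 -1.26 -1.41]
9 [0.0162, -0.0147, 0.0348, 0.0, 0.0161, -0.0147, 0.0348, 0.0, -0.0048, -0.008, 0.0479, 0.0, -0.0048, -0.008, 0.0479, 0.0, -0.0048, -0.008, 0.0479, 0.0, -0.0048, -0.0079, 0.0479, 0.0, -0.0047, -0.008, 0.0479, 0.0, -0.0048, -0.0079, 0.0479, 0.0, -0.0047, -0.008, 0.0479, 0.0]
```

Emit:
arm_command(
  steps=[0.016,-0.0147,0.035,0,0.016,-0.0147,0.035,0,-0.0048,-0.008,0.048,0,-0.0048,-0.008,0.048,0,-0.0048,-0.008,0.048,0,-0.0048,-0.008,0.048,0,-0.0048,-0.008,0.048,0,-0.0048,-0.008,0.048,0,-0.0048,-0.008,0.048,0,0,0,0,0,0,0,0,0,0,0,0,0],
)

```text
clock: 31.95
position: [622.1, -18.8, 180.1]
ee_rot: [-0.579, 0.626, -0.45, -0.267]
contact_force: [-0.4, 0.7, -0.5]
gripper_width: 50.0
grasp_force: 0.0
```

```bash
python3 st.py; python3 - <<'E'
from h import *
c=get_calibration("wrist");s=read_state();im=get_image("wrist");cv2.imwrite("pics/w6.png",im[:,:,::-1])
T=np.array(c['cam_to_world']);print(T[:3,3])
for ce,st in blobs(im,(0,150,50),(4,255,255),150)+blobs(im,(172,150,50),(180,255,255),150):
    o,d=ray(c,ce);print(ce,st,'at y=-108:',o+d*(-108-o[1])/d[1])
E
```

```text
31.95 [622.106 -18.83  180.145] [ 0.521  0.568 -0.565  1.094 -1.272 -1.424] [-0.369  0.686 -0.53 ] 50.032981607763155
[[-0.188 -0.964  0.187]
 [-0.484 -0.074 -0.872]
 [ 0.855 -0.254 -0.453]]
tilt 63.086962965984064
[580.318  65.676 314.944]
[625.897  88.   ] [ 606   56   34   61 1112] at y=-108: [ 491.547 -108.     203.763]
[324.667 215.387] [ 300  195   48   37 1233] at y=-108: [ 634.945 -108.     155.311]
[322.407 233.735] [301 231  45   6 189] at y=-108: [ 640.22  -108.     140.518]
[323.079 239.404] [302 237  44   6 178] at y=-108: [ 641.114 -108.     135.507]
[323.667 244.875] [303 242  42   6 168] at y=-108: [ 642.038 -108.     130.537]
```

View pics/w6.png

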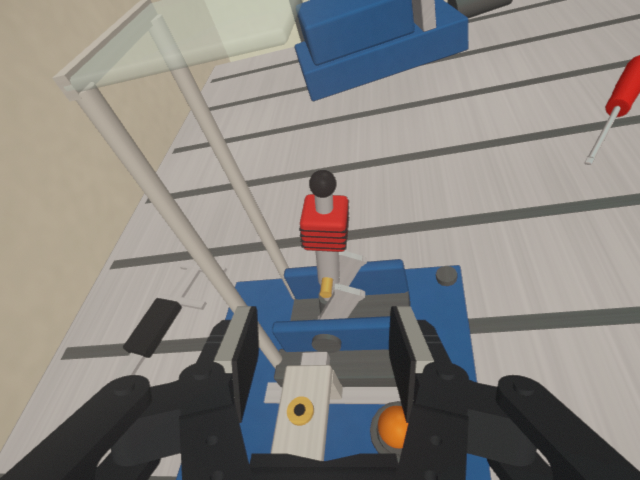

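The view shows the collar straight ahead at (325,222), upright between the open fingers and matching the expected (640,−120,138). The way under the guard is clear.

```bash
python3 - <<'E'
from leg import *
l=Leg();z=fkj(l.q)[1][:,2];C=np.array([.6405,-.120,.138])
l.to(C+.017*z,.045);l.out()
M=fkj(l.q)[1]
lev=np.array([-.2075,.007,.978]);print('lift 13.5mm rows in tool',M.T@lev*13.5)
E
```

```text
32.0 [-0.1  0.4  0. ]
3 [ 0.644 -0.135  0.13 ] [[-0.186, -0.965, 0.186], [-0.483, -0.075, -0.872], [0.856, -0.252, -0.452]] [ 0.26  0.62 -0.66  1.38 -1.14 -1.53]
3 [0.0034, 0.0, 0.0426, 0.0, 0.0035, 0.0, 0.0426, 0.0, 0.0034, 0.0, 0.0426, 0.0]
lift 13.5mm rows in tool [11.77162268 -0.63739172 -6.5725012 ]
```

Emit:
arm_command(
  steps=[0.0035,0,0.043,0,0.0035,0,0.043,0,0.0035,0,0.042,0,0,0,0,0,0,0,0,0],
)

```text
clock: 32.62
position: [643.4, -136.0, 128.5]
ee_rot: [-0.579, 0.624, -0.449, -0.27]
contact_force: [0.1, 0.9, -0.3]
gripper_width: 49.7
grasp_force: 0.0
```

Emit:
arm_command(
  steps=[0,0,0,0,0,0,0,0,0,0,0,0,0,0,0,0],
  grip=0.018,
)

```text
clock: 33.12
position: [643.1, -135.1, 128.7]
ee_rot: [-0.579, 0.624, -0.45, -0.269]
contact_force: [-2.0, 5.8, 2.6]
gripper_width: 28.4
grasp_force: 58.4
```

```bash
python3 st.py
```

```text
33.125 [ 643.135 -135.114  128.68 ] [ 0.261  0.619 -0.657  1.376 -1.14  -1.528] [-2.048  5.815  2.553] 28.355721067997777
[[-0.184 -0.966  0.185]
 [-0.481 -0.076 -0.873]
 [ 0.857 -0.249 -0.451]]
tilt 63.21455612217195
```

Emit:
arm_command(
  steps=[0.0038,-0.0002,-0.0021,0,0.0038,-0.0002,-0.0021,0,0.0038,-0.0002,-0.0021,0,0,0,0,0,0,0,0,0],
)

```text
clock: 33.75
position: [640.4, -135.0, 138.0]
ee_rot: [-0.581, 0.624, -0.447, -0.269]
contact_force: [0.9, 5.7, -8.6]
gripper_width: 29.0
grasp_force: 59.4
```

```bash
python3 st.py; python3 - <<'E'
from leg import *
l=Leg();p,M,_=fkj(l.q);z=M[:,2]
off=p-.017*z-col(0,.0125);print('off',off*1000, 'axial',(p-.017*z-piv)@np.array([-.2075,.007,.978]))
n=8
for i in range(1,n+1):
    th=.72*i/n;l.to(col(th,.0125)+off+.017*z,.06,.7/n,1)
l.out()
E
```

```text
33.75 [ 640.424 -134.951  138.037] [ 0.264  0.6   -0.657  1.363 -1.139 -1.505] [ 0.901  5.698 -8.583] 28.958263546704906
[[-0.18  -0.966  0.184]
 [-0.486 -0.076 -0.871]
 [ 0.855 -0.246 -0.456]]
tilt 62.8764568357193
33.75 [-0.   0.4  0.1]
off [-1.46364159 -0.47927587 -4.31709483] axial 0.10355604884276527
1 [ 0.631 -0.134  0.136] [[-0.263, -0.947, 0.184], [-0.491, -0.033, -0.871], [0.831, -0.32, -0.456]] [ 0.27  0.59 -0.68  1.37 -1.14 -1.61]
1 [ 0.622 -0.134  0.132] [[-0.345, -0.92, 0.184], [-0.492, 0.01, -0.871], [0.799, -0.391, -0.456]] [ 0.27  0.59 -0.7   1.37 -1.13 -1.72]
1 [ 0.613 -0.134  0.128] [[-0.424, -0.887, 0.184], [-0.489, 0.053, -0.871], [0.762, -0.46, -0.456]] [ 0.27  0.58 -0.73  1.38 -1.13 -1.83]
1 [ 0.605 -0.133  0.123] [[-0.5, -0.846, 0.184], [-0.482, 0.096, -0.871], [0.719, -0.524, -0.456]] [ 0.28  0.58 -0.75  1.39 -1.13 -1.94]
1 [ 0.597 -0.133  0.118] [[-0.572, -0.799, 0.184], [-0.472, 0.137, -0.871], [0.671, -0.585, -0.456]] [ 0.28  0.58 -0.77  1.39 -1.12 -2.05]
1 [ 0.589 -0.133  0.112] [[-0.64, -0.746, 0.184], [-0.458, 0.178, -0.871], [0.617, -0.642, -0.456]] [ 0.28  0.59 -0.79  1.4  -1.12 -2.16]
1 [ 0.583 -0.133  0.105] [[-0.703, -0.687, 0.184], [-0.441, 0.217, -0.871], [0.558, -0.693, -0.456]] [ 0.28  0.59 -0.81  1.41 -1.12 -2.27]
1 [ 0.577 -0.132  0.097] [[-0.76, -0.623, 0.184], [-0.42, 0.255, -0.871], [0.496, -0.739, -0.456]] [ 0.28  0.6  -0.83  1.43 -1.11 -2.39]
8 [-0.0006, 0.0096, -0.0009, 0.0875, -0.0004, 0.0097, -0.0005, 0.0875, -0.0004, 0.0096, 0.0, 0.0875, -0.0003, 0.0097, 0.0004, 0.0875, -0.0001, 0.0096, 0.0009, 0.0875, -0.0001, 0.0096, 0.0013, 0.0875, -0.0001, 0.0095, 0.0017, 0.0875, 0.0001, 0.0095, 0.0021, 0.0875]
```

Collar is about 9.7 mm up with roughly 9 N on it, as expected for the spring. I'll lift a little more to be clear of the slot.

Emit:
arm_command(
  steps=[0.0026,-0.0001,-0.0014,0,0,0,0,0,0,0,0,0],
)

```text
clock: 34.12
position: [639.8, -134.9, 140.6]
ee_rot: [-0.582, 0.624, -0.447, -0.269]
contact_force: [1.8, 6.3, -9.0]
gripper_width: 28.7
grasp_force: 59.3
```

```bash
python3 st.py|head -2; python3 - <<'E'
from h import *
im=get_image("wrist");cv2.imwrite("pics/w7.png",im[:,:,::-1])
E
```

```text
34.125 [ 639.801 -134.925  140.642] [ 0.265  0.595 -0.658  1.359 -1.14  -1.5  ] [ 1.798  6.281 -9.016] 28.67635216621509
[[-0.179 -0.966  0.184]
```

Emit:
arm_command(
  steps=[-0.0004,0.0096,-0.0009,0.0875,-0.0004,0.0097,-0.0005,0.0875,-0.0004,0.0096,0,0.0875,-0.0003,0.0097,0.0004,0.0875,0,0,0,0],
)

```text
clock: 34.8
position: [607.2, -132.0, 128.9]
ee_rot: [-0.466, 0.713, -0.49, -0.185]
contact_force: [6.0, 3.6, -7.1]
gripper_width: 26.9
grasp_force: 73.3
```

```bash
python3 st.py; python3 - <<'E'
from leg import *
l=Leg();p,M,_=fkj(l.q);c=p-.017*M[:,2]+np.array([.0015,.0005,.0043])-piv
print('angle',np.arctan2(-c[0],c[2])-.209,'len',np.hypot(c[0],c[2]))
E
```

```text
34.8 [ 607.245 -132.042  128.854] [ 0.279  0.578 -0.747  1.39  -1.133 -1.928] [ 6.002  3.578 -7.081] 26.948345267597524
[[-0.497 -0.846  0.192]
 [-0.483  0.085 -0.871]
 [ 0.721 -0.526 -0.451]]
tilt 63.182627538406685
34.8 [-0.   0.4  0. ]
angle 0.31627235923202757 len 0.11080959566730186
```

Emit:
arm_command(
  steps=[-0.0004,0.0096,0.0009,0.0875,-0.0004,0.0096,0.0013,0.0875,-0.0003,0.0095,0.0017,0.0875,-0.0001,0.0095,0.0021,0.0875,0,0.006,0.0018,0.05,0,0,0,0,0,0,0,0],
)

```text
clock: 35.67
position: [580.6, -131.6, 103.9]
ee_rot: [-0.311, 0.789, -0.524, -0.081]
contact_force: [11.5, 2.2, 1.3]
gripper_width: 27.1
grasp_force: 175.7
```

```bash
python3 st.py; python3 - <<'E'
from leg import *
l=Leg();p,M,_=fkj(l.q);c=p-.017*M[:,2]+np.array([.0015,.0005,.0043])-piv
print('angle',np.arctan2(-c[0],c[2])-.209,'len',np.hypot(c[0],c[2]))
E
```

```text
35.675 [ 580.589 -131.591  103.889] [ 0.282  0.597 -0.824  1.439 -1.132 -2.447] [11.47   2.205  1.31 ] 27.088010658253683
[[-0.793 -0.576  0.198]
 [-0.405  0.257 -0.877]
 [ 0.454 -0.776 -0.438]]
tilt 64.05047899720503
35.675 [-0.   0.5  0. ]
angle 0.6523862291806484 len 0.108492897253014
```

Emit:
arm_command(
  steps=[0,0.003,0.0004,0,0,0,0,0],
)

```text
clock: 35.92
position: [579.9, -131.5, 103.2]
ee_rot: [-0.309, 0.788, -0.526, -0.08]
contact_force: [14.4, 0.9, 5.1]
gripper_width: 27.3
grasp_force: 174.7
```

```bash
python3 st.py | head -1; python3 - <<'E'
from leg import *
l=Leg();p,M,_=fkj(l.q);c=p-.017*M[:,2]+np.array([.0015,.0005,.0043])-piv
print('angle',np.arctan2(-c[0],c[2])-.209,'len',np.hypot(c[0],c[2]))
lev=np.array([-.789,.02,.614]);print(M.T@lev)
E
```

```text
35.925 [ 579.945 -131.516  103.184] [ 0.283  0.599 -0.826  1.442 -1.135 -2.456] [14.38   0.858  5.065] 27.292059741255333
35.925 [-0.   0.5  0. ]
angle 0.6616397543883697 len 0.10850467528281071
[ 0.89715965 -0.02178253 -0.44107492]
```

The lever is at its stop: force rises while it barely moves. Lowering the collar into the slot under light pressure, then releasing.

Emit:
arm_command(
  steps=[-0.0045,0,0.0022,0,-0.0045,0,0.0022,0,0,0,0,0,0,0,0,0],
)

```text
clock: 36.42
position: [586.0, -132.1, 98.4]
ee_rot: [-0.309, 0.787, -0.527, -0.081]
contact_force: [4.2, 8.9, 12.7]
gripper_width: 27.8
grasp_force: 174.8
```

Emit:
arm_command(
  steps=[0,0,0,0,0,0,0,0,0,0,0,0,0,0,0,0],
  grip=0.055,
)

```text
clock: 36.92
position: [578.8, -134.7, 88.1]
ee_rot: [-0.31, 0.793, -0.517, -0.088]
contact_force: [0.5, 0.3, 0.3]
gripper_width: 55.2
grasp_force: 0.2
```

```bash
python3 st.py | head -1; python3 - <<'E'
from leg import *
l=Leg();p,M,_=fkj(l.q);z=M[:,2]
l.to(p-.05*z,.025);l.to(p-.15*z,.05);l.out()
E
```

```text
36.925 [ 578.816 -134.683   88.131] [ 0.274  0.62  -0.823  1.438 -1.117 -2.458] [0.476 0.279 0.289] 55.157705897080106
36.925 [-0.   0.4  0.1]
3 [ 0.57  -0.091  0.111] [[-0.792, -0.583, 0.181], [-0.401, 0.273, -0.875], [0.46, -0.765, -0.45]] [ 0.4   0.59 -0.8   1.29 -1.15 -2.4 ]
3 [ 0.552 -0.003  0.156] [[-0.792, -0.583, 0.181], [-0.401, 0.273, -0.875], [0.46, -0.765, -0.45]] [ 0.62  0.54 -0.71  1.03 -1.26 -2.29]
6 [0.0, 0.0, -0.0167, 0.0, -0.0, -0.0, -0.0167, 0.0, -0.0, -0.0, -0.0166, 0.0, -0.0, -0.0, -0.0333, 0.0, -0.0, -0.0, -0.0334, 0.0, -0.0, -0.0, -0.0333, 0.0]
```

Emit:
arm_command(
  steps=[0,-0.007,0,0,0,0,-0.0167,0,0,0,-0.0167,0,0,0,-0.025,0,0,0,-0.035,0,0,0,-0.045,0,0,0,-0.045,0,0,0,0,0,0,0,0,0],
)

```text
clock: 38.05
position: [549.5, 23.7, 176.0]
ee_rot: [-0.31, 0.793, -0.517, -0.088]
contact_force: [-0.6, -0.9, -0.6]
gripper_width: 55.3
grasp_force: 0.0
```

```bash
python3 st.py|head -1; python3 - <<'E'
from h import *
a=get_image("wrist");b=get_image("side");t=get_image("top")
cv2.imwrite("pics/fin_wrist.png",a[:,:,::-1])
o=np.zeros((600,800,3),np.uint8);o[:360,:480]=cv2.resize(a,(480,360))[:,:,::-1]
s=cv2.resize(b[150:330,180:360],(320,320),interpolation=2)[:,:,::-1];o[:320,480:]=s
t2=cv2.resize(t[150:250,245:415],(400,235),interpolation=2)[:,:,::-1];o[362:597,:400]=t2
cv2.imwrite("pics/fin.png",o)
E
```

```text
38.05 [549.522  23.713 175.97 ] [ 0.68   0.522 -0.658  0.965 -1.307 -2.242] [-0.552 -0.901 -0.637] 55.31290215056825
```

View pics/fin.png

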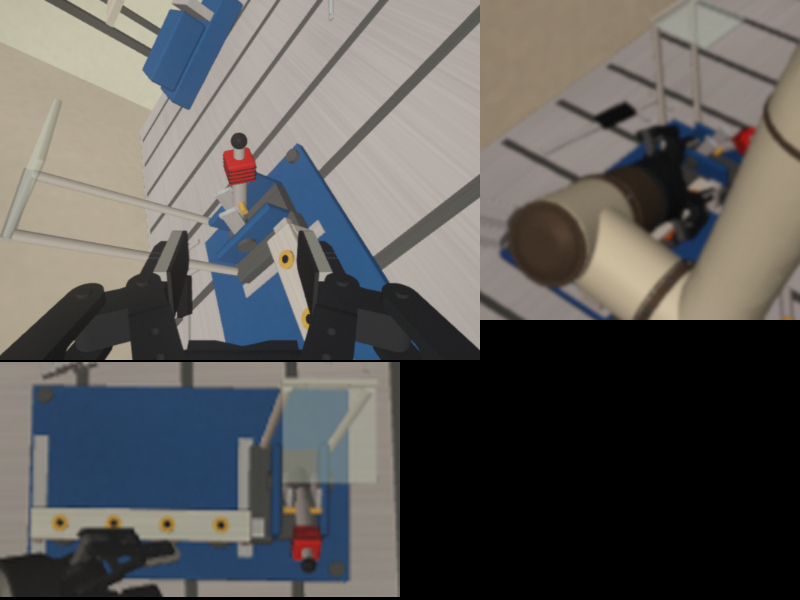

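The bar now covers the row (lower-left top view) and the lever leans fully over towards the robot. Checking that the collar is home by comparing the tip-to-collar spacing with projections.

```bash
python3 - <<'E'
from h import *
import sys
im=cv2.imread("pics/fin_wrist.png")[:,:,::-1].copy();c=get_calibration("wrist")
K=np.array(c['camera_matrix']);T=np.linalg.inv(np.array(c['cam_to_world']));piv=np.array([661,-120,45.])
def px(th,l):
    a=th+.209;q=K@(T[:3,:3]@(piv+l*np.array([-np.sin(a),.034*np.sin(a),np.cos(a)]))+T[:3,3]);return np.round(q[:2]/q[2],1)
for th in(.62,.66,.70): print(th,'home',px(th,95),'up',px(th,108),'tipball',px(th,127))
m=np.zeros((480,640),np.uint8)
bl=blobs(im,(0,150,50),(5,255,255),30)+blobs(im,(172,150,50),(180,255,255),30)
for ce,st in bl: print('red',ce,st)
x0=min(s[0] for _,s in bl if 250<s[0]<400 and s[1]<300);
for ce,st in blobs(im,(0,0,0),(180,255,55),40):
    if 270<ce[0]<360 and 150<ce[1]<230: print('dark',ce,st)
E
```

```text
0.62 home [308.7 225.8] up [306.9 213.1] tipball [304.  193.1]
0.66 home [313.6 224.7] up [312.6 211.8] tipball [311.  191.6]
0.7 home [318.4 223.8] up [318.2 210.8] tipball [318.  190.3]
red [318.916 222.19 ] [ 298  197   43   50 1334]
dark [321.054 189.313] [309 178  19  20 147]
```

```bash
python3 -c "
from bench import *
print(job_done())"
```

```text
the job is handed in; nothing more can be done
None
```

The job is handed in at about 38 s of the 56 s allowed: a ball is in each empty nest, the keeper bar is closed, and the lever is at about 0.70 rad with the collar home. I did not re-check the balls once the bar covered them, and the judge returned no verdict.

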